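# Tip the lamp bases flat and make up the kit tray

## Task

The lamp bases were left standing on edge to dry: first tip every base over with a light push so that it lies on its flat back on the bench, collar up (do not pick one up while it still stands on edge). Then make up the kit tray: lay each base flat, collar up, in a square side bay of its own and the solder spool flat in one of the two narrower middle bays, and last of all stand the tall glue bottle upright in the other middle bay. Leave the other things on the bench alone.

Things in the scene. Friction and masses are not known exactly. Their poses are not given: they have to be found in the camera images.
- base0: lamp base: wooden plate 72x72x14 mm with a round aluminium collar (34 mm diameter, 16 mm high) at the middle of one face; 0.12 kg. Origin: centre of the flat back; z points from the back out through the collar (plate face at z = 14 mm, collar top at 30 mm), x and y along the plate's edges. Starts standing on one edge, z level, 72 mm high; lying right, z points up. May be absent
- base1: another lamp base, the same; may be absent. A light level push at the top edge of the collar side (above the collar, which ends 53 mm over the bench and rises to 62 mm as it tips) tips a base onto its back once it leans about 15 degrees; a similar lean the other way drops it on its collar
- base2: another lamp base, the same; may be absent
- spool: reel of solder with red flanges lying flat, 54 mm diameter, 30 mm high, 0.22 kg; origin at the centre of its underside, z up; to be gripped by the rim
- glue: white wood glue bottle with a red pointed cap, upright, 128 mm tall; body 40 mm in diameter up to 94 mm, cap 20 mm in diameter above; 0.09 kg; origin at the centre of its foot, z up
- tray: fixed shallow plywood kit tray, 188 mm (its x) by 260 mm (its y); origin at the centre of its underside. Floor 6 mm thick, walls and dividers 4 mm thick whose top is 20 mm over the bench. Three rows of two bays: square 88x88 mm side bays at both y ends, between them two middle bays 88 mm (x) by 68 mm (y)
- side_bay0 (a point): centre of the floor of a side bay (88x88 mm), axes as the tray
- side_bay1 (a point): centre of the floor of a side bay (88x88 mm), axes as the tray
- side_bay2 (a point): centre of the floor of a side bay (88x88 mm), axes as the tray
- side_bay3 (a point): centre of the floor of a side bay (88x88 mm), axes as the tray
- mid_bay0 (a point): centre of the floor of a middle bay (88 mm along the tray's x, 68 mm along its y), axes as the tray
- mid_bay1 (a point): centre of the floor of a middle bay (88 mm along the tray's x, 68 mm along its y), axes as the tray
- measure: red tape measure case, 73x37 mm, 62 mm high; loose bystander, to be left where it is
Mind the look-alikes: they are no part of the job. What is shaped like the base1 but green is not meant.

How it is judged:
By the outcome, as a careful person would: the job done as asked, in the order asked, and still so for the second after the job is handed in, with the robot touching nothing.
Of base0, base1, base2 only 2 to 3 are there at a start; the rules pass over those that are not, and their reading is None.
At some moment in a run one of spool may be knocked a few centimetres aside while the robot is not near it.
Once in a run the grip may slacken for a moment while it holds something.
It also fails if it takes over 210 s, if anything falls off the work surface, if the arm or the gripper's body presses on something with over 40 N, if the wrist force passes 120 N, or if a joint passes its speed limit or range.

## Robot

A 6-joint arm with a two-finger parallel gripper is mounted at the origin on the work surface; the furniture and walls round the work are solid. World frame = base frame: x ahead of the robot, y to its left, z up, the work surface at z = 0. Lengths are in m, angles in rad, forces in N, time in s.
With the tool pointing down it reaches from about 0.35 to 0.775 m from the base axis. Payload 5.5 kg.
Tool frame: the origin (TCP) lies midway between the tips of the shut fingers; the grasp point (between the pads) lies 19 mm behind it (pinch_z is the distance from the TCP to the grasp point, in m); z points along the fingers, x is the direction in which the jaws open and shut, and the axes are right-handed (so a half turn about z gives the same grasp; the last joint's range is limited). The gripper opens to 85 mm and grips with 20 to 120 N. Pads are 22 mm wide; open, the fingers measure 114 mm over their backs; the gripper's body (76 mm by 85 mm) begins 54 mm behind the grasp point. The pads swing forward as they close: fully open they stand 13 mm farther back than shut.
Start: joints at [1.096, 0.313, 0.046, 1.304, 0, 1.431], TCP at [0.189, 0.543, 0.206] pointing down, gripper open.
Joint ranges: [-2.76, 2.76], [-0.86, 1.69], [-1.03, 1.26], [-2.2, 2.34], [-1.47, 1.5], [-3.14, 3.14]. Speed limits (rad/s): [2.57, 2.57, 3.14, 3.14, 3.14, 3.14].

## Interface

Orientations are given as a unit quaternion [w, x, y, z].
In Python, from workcell import get_state, read_camera, camera_info, hand_in, trace, pinch_z gives the robot as it stands. The module is installed in compiled form; this text tells all that it offers.
- The arm moves only by the tool arm_command, never from a script. Its argument "steps" is text: rows parted by semicolons, each of 4 numbers parted by spaces: the shift along the world's x, y, z in mm, then the turn about the world's z in rad. In form: tx ty tz spin; .... A call has 1 to 20 rows; each row is the pose to reach, as a shift and turn from the pose measured when the call began; what a row does not reach only later rows make up. A row lasts 1/8 s, in which the tool goes at most 62.5 mm and 10.7 degrees, less where a joint would pass 70% of its speed; a pose out of reach is approached as far as the arm can. A call with a gripper value outside its range is refused whole. "fingers" is the gripper command: -1 is shut, 1 is fully open, values between are in proportion, set as the call begins (left out, the last holds). The fingers move at their own pace and stop on an object; "newtons" is the grip in N (left out, the last holds). Time passes only in rows, so rows that repeat a pose let the fingers close. It gives the time, the measured TCP pose, the force and the opening at its end, in the units of the state.
- get_state(): the state, without advancing time (a new reading comes with each control period).
- read_camera(name): name is "side" or "top" or "wrist"; returns the picture (400x640x3 uint8, red, green, blue); there is no depth.
- camera_info(name): a dict with "mtx" (3x3 intrinsics, pixels), "R" (3x3) and "t" (3): a world point X has camera coordinates R X + t. Camera axes: x right, y down, z forward; pixel columns grow to the right and rows downward; lengths in m; the calibration is good to about 2 mm. A picture is of the moment at which its call begins: read the wrist's pose just before it. camera_info takes no time and is no camera call; for the wrist camera it gives the pose at the moment of the call.
- hand_in(): hands the job in, once; it reports no verdict.
Trained networks look in the newest picture that a camera, given by its name, has taken for a name from the list of things; names that differ only in an ending like _2 or _b are one class to them, and where a whole thing is asked for, a point or a joint stands for the part that bears it (a point fixed in the world has none). Each returns a list of dicts, best first, with "score" (0 to 1); they miss things now and then, are a little off and sometimes report something else, mostly with a low value. They report only what shows in the picture. A call takes as long as a camera call. They do not tell look-alikes from the thing itself.
- trace(camera, name): "mask" (400x640 bool, what is visible of it) and "box" ([left, top, width, height] in pixels, round what is visible of it).
The state is a dict: "clock": time; "joint_pos": joint angles; "qvel": joint speeds; "tau": joint torques, N m; "tcp_pos": TCP position; "orientation": TCP orientation; "wrist_force": force on the tool from outside, world axes, zero at the start; "ft_torque": the same for the moment, N m; "finger_gap": finger opening in m.
Only numpy, scipy, OpenCV 4.12 (cv2) and the standard library are available. Lean on these libraries where they do the work, as an engineer would, in place of code of your own. Each camera call takes 0.05 s, during which the arm holds its last target.

## Working session

There is one attempt and no reset: what is moved stays moved. The work goes in short steps, Python scripts to look and compute and a tool call to move; the robot and the scene stay as the last step left them, time stands still between calls to the robot, and variables do not carry over. Pictures are saved under pics/ and viewed, and the job is handed in when it is done.

Besides the shell and the picture viewer there is one more tool, called after ">>>" as name(argument=value, ...) on one line, values as JSON. arm_command: Moves the arm, as the interface text tells. Its arguments: {"type":"object","properties":{"steps":{"type":"string"},"fingers":{"type":"number"},"newtons":{"type":"number"}},"required":["steps"]}

```bash
mkdir -p pics
cat > h.py <<'E'
import numpy as np, cv2
from workcell import *
def save(cam,name):
    im=read_camera(cam); cv2.imwrite('pics/'+name+'.png',im[:,:,::-1]); return im
def ray(cam,uv):
    c=camera_info(cam);R=np.array(c['R']);t=np.array(c['t']);K=np.array(c['mtx'])
    o=-R.T@t; d=R.T@np.linalg.solve(K,np.array([uv[0],uv[1],1.0])); return o,d
def atz(cam,uv,z):
    o,d=ray(cam,uv); return o+d*(z-o[2])/d[2]
def proj(cam,X):
    c=camera_info(cam);p=np.array(c['mtx'])@(np.array(c['R'])@np.array(X)+np.array(c['t'])); return p[:2]/p[2]
E
python3 - <<'E'
from h import *
s=get_state();print({k:np.round(v,3) for k,v in s.items()})
for c in ['side','top','wrist']:
    save(c,c+'0'); i=camera_info(c); R=np.array(i['R']);print(c,np.round(-R.T@np.array(i['t']),3),np.round(R[2],3),i['mtx'][0][0])
E
```

```text
{'clock': np.float64(0.0), 'joint_pos': array([ 1.096,  0.314,  0.045,  1.304, -0.   ,  1.431]), 'qvel': array([ 0.001, -0.001,  0.002, -0.003, -0.   , -0.   ]), 'tau': array([-2.0000e-03, -4.8063e+01,  2.9853e+01,  1.9000e-02,  0.0000e+00,
       -0.0000e+00]), 'tcp_pos': array([0.189, 0.543, 0.206]), 'orientation': array([ 0.   ,  0.815,  0.579, -0.001]), 'wrist_force': array([ 0.739, -0.102, -0.073]), 'ft_torque': array([ 0.013, -0.036, -0.014]), 'finger_gap': np.float64(0.085)}
side [ 0.337 -1.141  0.546] [ 0.096  0.908 -0.408] 379.14125925044937
top [ 0.368 -0.109  1.482] [ 0.065 -0.01  -0.998] 513.9162430525358
wrist [0.11  0.57  0.374] [ 0.305 -0.107 -0.946] 284.9228390369034
```

View pics/top0.png

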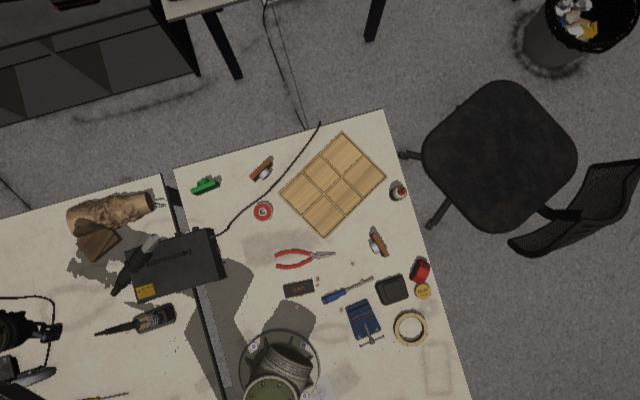

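View pics/side0.png

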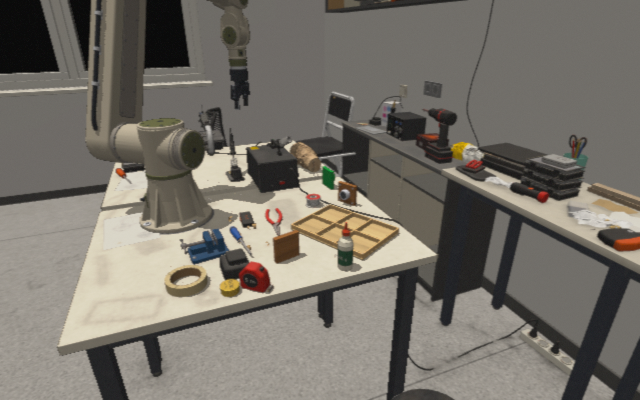

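View pics/wrist0.png

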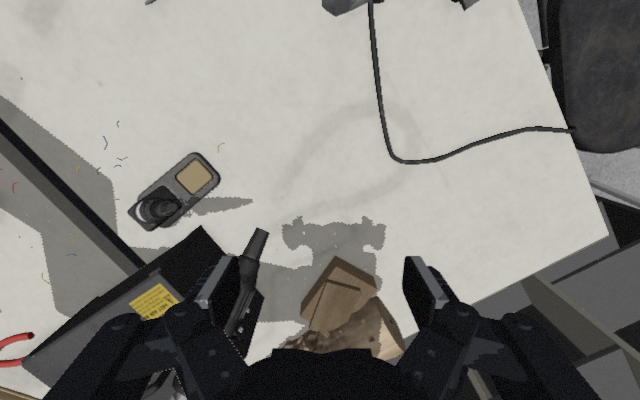

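The top view shows two brown bases on edge at about (262,168) and (378,242), a green look-alike at (205,185), the spool at (263,211), glue at (398,190) and the tray round (332,184). Next I'll zoom in and measure.

Run:
```python
from h import *
im=save('top','t1')
cr=im[110:290,160:450]; cv2.imwrite('pics/top_zoom.png',cv2.resize(cr,None,fx=2.7,fy=2.7,interpolation=cv2.INTER_CUBIC)[:,:,::-1])
ims=save('side','s1')
cr=ims[150:300,180:420]; cv2.imwrite('pics/side_zoom.png',cv2.resize(cr,None,fx=3.3,fy=3.3,interpolation=cv2.INTER_CUBIC)[:,:,::-1])
for cam in ['top','side']:
  for n in ['base0','spool','glue','tray','measure']:
    for r in trace(cam,n)[:5]:
        m=r['mask'];v,u=np.nonzero(m)
        print(cam,n,round(r['score'],2),r['box'],(round(u.mean(),1),round(v.mean(),1)),np.round(atz(cam,(u.mean(),v.mean()),{'base0':.036,'spool':.03,'glue':.09,'tray':.02,'measure':.05}[n]),3))
```

```text
top base0 0.75 [192.4, 177.1, 29.6, 15.1] (np.float64(204.4), np.float64(186.8)) [0.521 0.198 0.036]
top base0 0.66 [278.6, 132.2, 108.0, 109.7] (np.float64(332.4), np.float64(185.5)) [ 0.517 -0.164  0.036]
top base0 0.63 [370.1, 232.6, 15.0, 26.7] (np.float64(377.6), np.float64(245.7)) [ 0.344 -0.286  0.036]
top base0 0.6 [249.7, 162.0, 22.0, 16.8] (np.float64(261.1), np.float64(171.5)) [0.561 0.037 0.036]
top spool 0.57 [254.1, 200.2, 17.1, 19.5] (np.float64(263.0), np.float64(212.1)) [0.446 0.035 0.03 ]
top glue 0.57 [385.8, 189.4, 20.0, 12.6] (np.float64(397.2), np.float64(193.9)) [ 0.484 -0.337  0.09 ]
top tray 0.63 [278.2, 132.3, 108.2, 109.7] (np.float64(332.6), np.float64(185.2)) [ 0.519 -0.165  0.02 ]
top measure 0.55 [409.9, 259.6, 21.2, 26.5] (np.float64(419.6), np.float64(272.0)) [ 0.269 -0.398  0.05 ]
side base0 0.82 [336.9, 185.9, 20.2, 19.6] (np.float64(346.8), np.float64(192.8)) [0.56  0.038 0.036]
side base0 0.65 [322.5, 167.5, 13.4, 20.2] (np.float64(327.8), np.float64(177.3)) [0.516 0.194 0.036]
side base0 0.59 [272.4, 228.8, 27.8, 33.8] (np.float64(285.6), np.float64(246.1)) [ 0.341 -0.29   0.036]
side spool 0.53 [304.1, 192.4, 16.4, 12.8] (np.float64(312.9), np.float64(200.5)) [0.44  0.002 0.03 ]
side spool 0.17 [289.2, 206.7, 110.1, 53.9] (np.float64(345.7), np.float64(229.2)) [ 0.514 -0.207  0.03 ]
side glue 0.88 [337.8, 226.0, 15.0, 41.3] (np.float64(344.5), np.float64(250.8)) [ 0.473 -0.416  0.09 ]
side tray 0.78 [289.4, 208.6, 111.5, 53.1] (np.float64(345.0), np.float64(229.4)) [ 0.515 -0.19   0.02 ]
```

View pics/top_zoom.png

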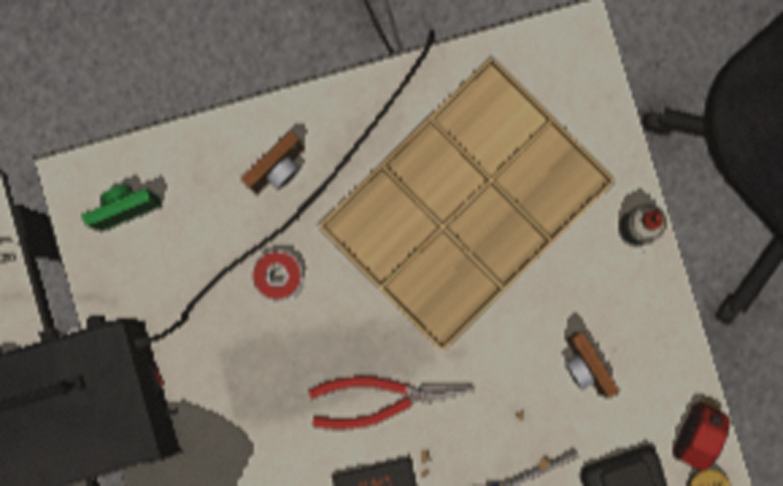

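View pics/side_zoom.png

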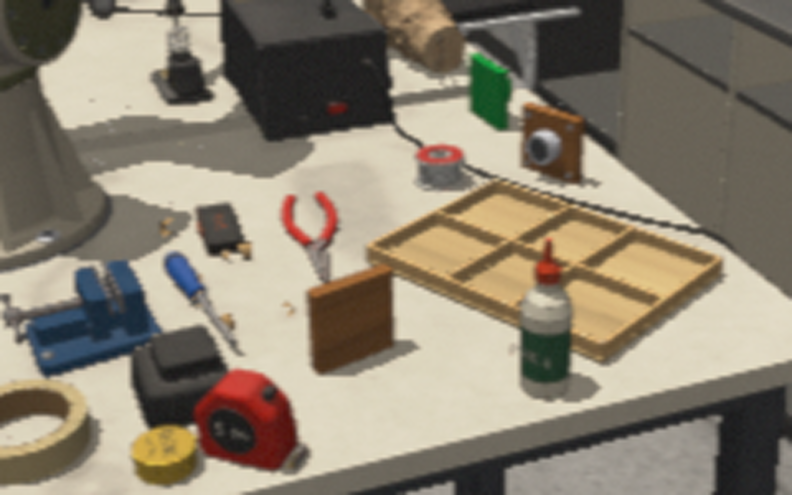

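The zooms show A at (272,160) with its collar to the lower right and B at (592,365) with its collar to the lower left, so there are two bases. I'll fit exact poses by matching silhouettes in both cameras.

```bash
cat > fit.py <<'E'
from h import *
from scipy.optimize import minimize
cyl=lambda r,z0,z1:np.array([[r*np.cos(a),r*np.sin(a),z] for z in(z0,z1) for a in np.linspace(0,2*np.pi,24,endpoint=False)])
box=lambda X,Y,z0,z1:np.array([[sx*X/2,sy*Y/2,z] for z in(z0,z1) for sx in(-1,1) for sy in(-1,1)])
BASE=[box(.072,.072,0,.014),cyl(.017,.014,.030)]
SPOOL=[cyl(.027,0,.03)]; GLUE=[cyl(.02,0,.094),cyl(.01,.094,.110),cyl(.003,.11,.128)]
TRAY=[box(.188,.26,0,.02)]
def place(parts,x,y,yaw,stand):
    # stand: base z level pointing along yaw; centre of back at z=.036
    c,s=np.cos(yaw),np.sin(yaw); out=[]
    for P in parts:
        if stand: Q=np.stack([P[:,2],P[:,0],P[:,1]+.036],1)
        else: Q=P
        out.append(np.stack([c*Q[:,0]-s*Q[:,1]+x,s*Q[:,0]+c*Q[:,1]+y,Q[:,2]],1))
    return out
S=4
def render(cam,parts):
    c=CI[cam]
    m=np.zeros((400*S//1,640*S),np.uint8)
    for P in parts:
        q=c['mtx']@(c['R']@P.T+c['t'][:,None]); q=(q[:2]/q[2]).T
        cv2.fillConvexPoly(m,cv2.convexHull(np.round((q+.5)*S*16).astype(np.int32)),1,shift=4)
    return m
CI={k:{a:np.array(b) for a,b in camera_info(k).items() if a in('mtx','R','t')} for k in('top','side')}
def fit(parts,masks,p0,stand=False,yaw=True):
    M={k:cv2.resize(v.astype(np.uint8),None,fx=S,fy=S,interpolation=cv2.INTER_NEAREST) for k,v in masks.items()}
    def cost(p):
        t=0
        for k in M:
            r=render(k,place(parts,p[0]/100,p[1]/100,p[2] if yaw else 0,stand))
            t+=1-(r&M[k]).sum()/max(1,(r|M[k]).sum())
        return t
    best=None
    for d in ([0,.3,-.3] if yaw else [0]):
        x0=np.array([p0[0]*100,p0[1]*100,p0[2]+d])
        r=minimize(cost,x0,method='Nelder-Mead',options=dict(initial_simplex=[x0,x0+[1,0,0],x0+[0,1,0],x0+[0,0,.2]],xatol=.01,fatol=1e-4,maxiter=150))
        if best is None or r.fun<best.fun: best=r
    return best.x*[.01,.01,1],best.fun
def getmask(cam,name,xyz,tol=15):
    uv=proj(cam,xyz)
    for r in trace(cam,name):
        v,u=np.nonzero(r['mask'])
        if np.hypot(u.mean()-uv[0],v.mean()-uv[1])<tol: return r['mask']
    print('no mask',cam,name)
def do(name,parts,p0,z,stand=False,yaw=True,cams=('top','side')):
    ms={c:getmask(c,name,(p0[0],p0[1],z)) for c in cams}
    ms={c:m for c,m in ms.items() if m is not None}
    x,f=fit(parts,ms,p0,stand,yaw); print(name,list(ms),np.round(x,4),'cost',round(f,3)); return x
E
python3 - <<'E'
from fit import *
save('top','t2');save('side','s2')
# yaw guesses from zoom pixels
a=atz('top',(160+272/2.7,110+160/2.7),.04);b=atz('top',(160+283/2.7,110+173/2.7),.036);print(a,b,np.arctan2(*(b-a)[1::-1]))
ya=np.arctan2(*(b-a)[1::-1])
a=atz('top',(160+592/2.7,110+365/2.7),.04);b=atz('top',(160+578/2.7,110+374/2.7),.036);yb=np.arctan2(*(b-a)[1::-1]);print(ya,yb)
do('base0',BASE,(.567,.043,ya),.036,True)
do('base0',BASE,(.35,-.29,yb),.036,True)
do('spool',SPOOL,(.44,.035,0),.015,False,False)
do('glue',GLUE,(.484,-.345,0),.06,False,False)
# tray corners
C=[atz('top',(160+u/2.7,110+v/2.7),.02) for u,v in [(490,58),(612,182),(443,347),(320,227)]];print(np.round(C,3))
d=C[0]-C[3]; yt=np.arctan2(d[1],d[0])-np.pi/2
do('tray',TRAY,(.518,-.167,yt),.02)
E
```

```text
[0.56686237 0.03788696 0.04      ] [0.55344101 0.02700742 0.036     ] -2.4604136651566186
-2.4604136651566186 2.1327625627528164
base0 ['top', 'side'] [ 0.5673  0.0448 -2.395 ] cost 0.279
no mask side base0
base0 ['top'] [ 0.3502 -0.295   2.1037] cost 0.098
spool ['top', 'side'] [ 0.4454  0.0379 -0.0843] cost 0.233
glue ['top', 'side'] [ 0.4861 -0.3413 -0.0476] cost 0.423
[[ 0.674 -0.194  0.02 ]
 [ 0.538 -0.32   0.02 ]
 [ 0.368 -0.136  0.02 ]
 [ 0.497 -0.01   0.02 ]]
tray ['top', 'side'] [ 0.5185 -0.1638 -2.3963] cost 0.167
```

>>> arm_command(steps="40 -60 20 -0.1; 80 -120 40 -0.25; 110 -180 40 -0.49; 140 -230 40 -0.49; 170 -280 40 -0.49; 200 -330 40 -0.49; 230 -380 40 -0.49; 260 -420 40 -0.49; 290 -460 40 -0.49; 310 -500 40 -0.49; 335 -538 20 -0.49; 335 -538 0 -0.49; 335 -538 0 -0.49; 335 -538 0 -0.49", fingers=-1)

```text
clock: 3.1
tcp_pos: [0.524, 0.0054, 0.2072]
orientation: [0.0, 0.931, 0.365, 0.0]
wrist_force: [0.0, -0.3, -0.0]
finger_gap: 0.0001
```

Run:
```python
from fit import *
save('wrist','w1');save('side','s3')
for z,n in((.072,'top'),):
    x,y,yaw=.5673,.0448,-2.395
    e=np.array([np.cos(yaw),np.sin(yaw)]);p=np.array([-e[1],e[0]])
    for a in(0,.014):
        for b in(-.036,.036): print(a,b,proj('wrist',[*(np.array([x,y])+a*e+b*p),.072]))
```

```text
0 -0.036 [375.52077918 150.34659833]
0 0.036 [371.58380278 213.42334332]
0.014 -0.036 [362.35093227 150.34138762]
0.014 0.036 [359.3564346  213.42442367]
```

View pics/w1.png

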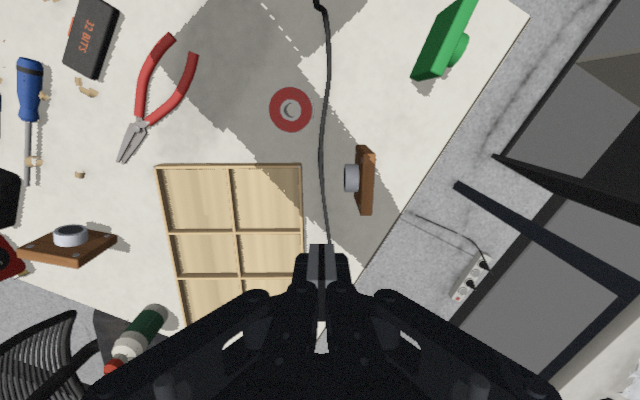

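Run:
```python
from h import *
import sys
for uv in [(350,285),(403,212),(450,140),(530,15)]: print(uv,np.round(atz('wrist',uv,0),3))
for uv in [(174,170),(280,138),(383,110)]: print(uv,np.round(atz('top',uv,0),3))
x,y=.5673,.0448;e=np.array([.734,.679]);p=np.array([-e[1],e[0]])
for a in(0,.072):
  for b in(-.036,.036): print(np.round(np.array([x,y])+a*e+b*p,3))
```

```text
(350, 285) [ 0.683 -0.099  0.   ]
(403, 212) [0.652 0.039 0.   ]
(450, 140) [0.622 0.147 0.   ]
(530, 15) [0.578 0.299 0.   ]
(174, 170) [0.576 0.293 0.   ]
(280, 138) [ 0.663 -0.016  0.   ]
(383, 110) [ 0.739 -0.319  0.   ]
[0.592 0.018]
[0.543 0.071]
[0.645 0.067]
[0.596 0.12 ]
```

>>> arm_command(steps="0 0 -50 0; 0 0 -100 0; 0 0 -130 0; 0 0 -141 0; 0 0 -141 0; 4 3.5 -141 0; 7 7 -141 0; 11 10 -141 0; 15 14 -141 0; 17 15.5 -141 0; 17 15.5 -141 0")

```text
clock: 4.58
tcp_pos: [0.5414, 0.0212, 0.0665]
orientation: [0.0, 0.931, 0.365, 0.001]
wrist_force: [-0.0, 0.2, 0.0]
finger_gap: -0.0001
```

>>> arm_command(steps="2 2 0 0; 4 4 0 0; 6 6 0 0; 8 8 0 0; 10 10 0 0; 12 11 0 0; 14 13 0 0; 16 15 0 0; 18 17 0 0; 20 18.5 0 0; 22 20 0 0; 22 20 0 0")

```text
clock: 6.08
tcp_pos: [0.5636, 0.0413, 0.0665]
orientation: [0.0, 0.931, 0.365, 0.001]
wrist_force: [0.6, 0.4, 1.3]
finger_gap: 0.0002
```

Run:
```python
from h import *
save('wrist','w2');save('side','s4')
```

```text
(no output)
```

View pics/w2.png

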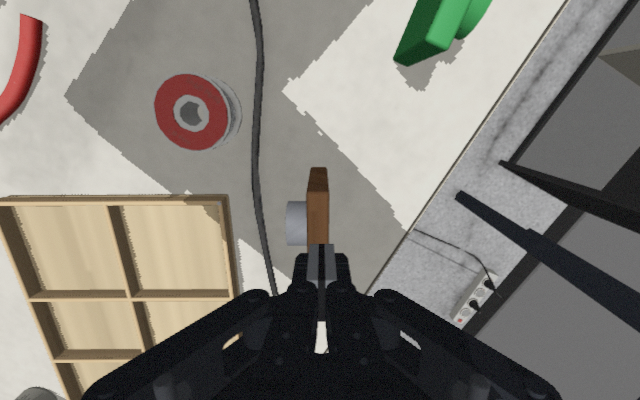

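Run:
```python
from h import *
print(proj('wrist',get_state()['tcp_pos']),proj('wrist',[.5636,.0413,.0]))
im=cv2.imread('pics/s4.png')[150:300,250:410]; cv2.imwrite('pics/s4z.png',cv2.resize(im,None,fx=4,fy=4,interpolation=cv2.INTER_CUBIC))
```

```text
[320.94890737 237.96297089] [321.11596228 203.89296758]
```

View pics/s4z.png

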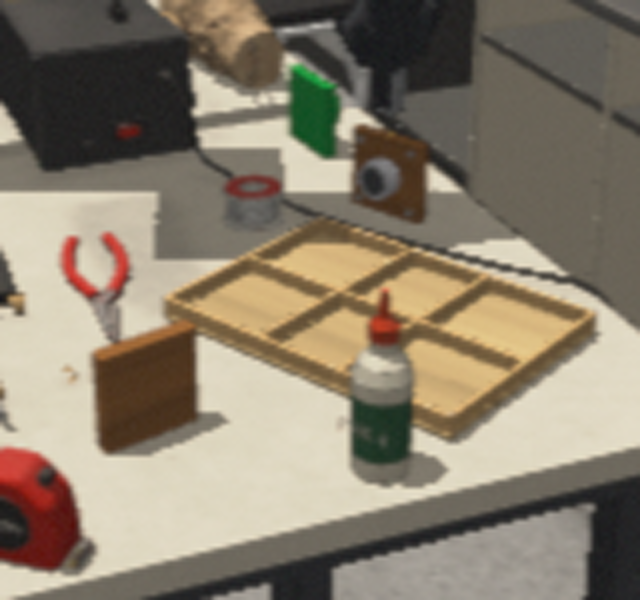

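Run:
```python
from h import *
t=get_state()['tcp_pos']
for dz in(0,.01,.02): print((proj('side',t+[0,0,dz])-[250,150])*4, proj('wrist',t+[0,0,dz]))
im=cv2.imread('pics/s4.png')[165:215,320:370]; cv2.imwrite('pics/s4z2.png',cv2.resize(im,None,fx=12,fy=12,interpolation=cv2.INTER_CUBIC))
im=cv2.imread('pics/w2.png')[140:300,250:400]; cv2.imwrite('pics/w2z.png',cv2.resize(im,None,fx=3.5,fy=3.5,interpolation=cv2.INTER_CUBIC))
```

```text
[390.50331198 136.55065032] [320.94890737 237.96297089]
[390.79780414 125.59735114] [320.96669687 245.21765932]
[391.09416995 114.57436342] [320.98650208 253.29437002]
```

View pics/s4z2.png

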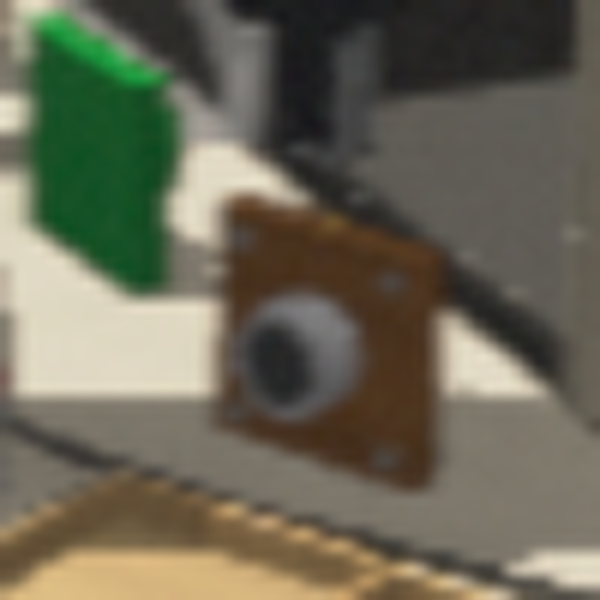

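View pics/w2z.png

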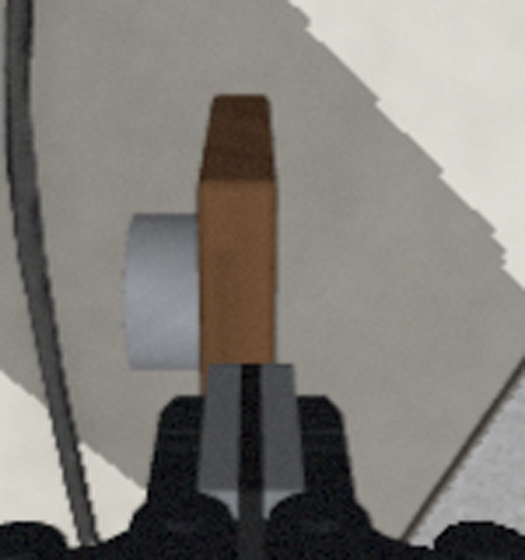

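>>> arm_command(steps="-10 -10 0 0; -25 -23 0 0; -33 -30.5 0 0; -33 -30.5 0 0")

```text
clock: 6.68
tcp_pos: [0.5297, 0.0101, 0.0666]
orientation: [0.0, 0.931, 0.364, 0.001]
wrist_force: [-0.1, -0.8, 0.7]
finger_gap: 0.0004
```

Run:
```python
from h import *
save('wrist','w3');save('side','s5');save('top','t3')
t=get_state()['tcp_pos'];print(t,get_state()['wrist_force'])
y=np.array([np.sin(.747),-np.cos(.747),0]) # tool y
for s in(-1,0,1):
  for dz in(0,.01,.02): print(s,dz,proj('wrist',t+s*.011*y+[0,0,dz]),(proj('side',t+s*.011*y+[0,0,dz])-[310,155])*12)
im=cv2.imread('pics/s5.png')[155:215,310:370]; cv2.imwrite('pics/s5z2.png',cv2.resize(im,None,fx=9,fy=9,interpolation=cv2.INTER_CUBIC))
im=cv2.imread('pics/w3.png')[140:300,250:400]; cv2.imwrite('pics/w3z.png',cv2.resize(im,None,fx=3.5,fy=3.5,interpolation=cv2.INTER_CUBIC))
```

```text
[0.53089197 0.01075311 0.06670873] [ 0.17148971  0.6424665  -1.01116862]
-1 0 [320.98899049 222.47342977] [324.41918531 385.21739431]
-1 0.01 [321.01986025 229.03851538] [324.90888088 351.84092487]
-1 0.02 [321.05430375 236.36363004] [325.40175211 318.24800892]
0 0 [320.98295326 237.99404017] [355.59349438 394.88050943]
0 0.01 [321.0128747  245.25833262] [356.18705479 361.35970471]
0 0.02 [321.04618603 253.34561852] [356.78448476 327.62036919]
1 0 [320.97714356 252.92970842] [387.09673957 404.64558503]
1 0.01 [321.00616626 260.83473465] [387.79633871 370.97925012]
1 0.02 [321.03840818 269.6165966 ] [388.50052293 337.09227016]
```

View pics/s5z2.png

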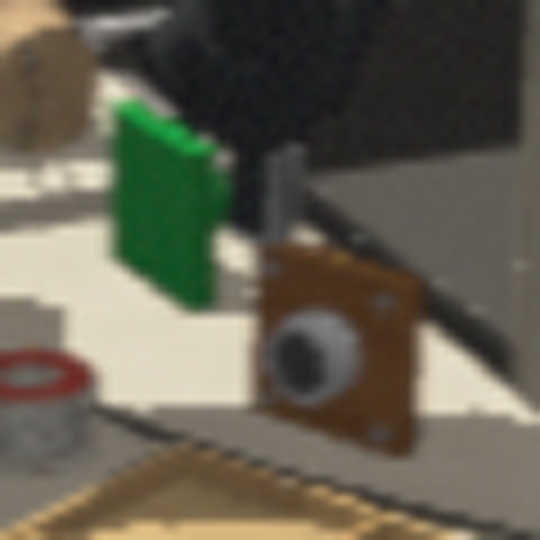

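View pics/w3z.png

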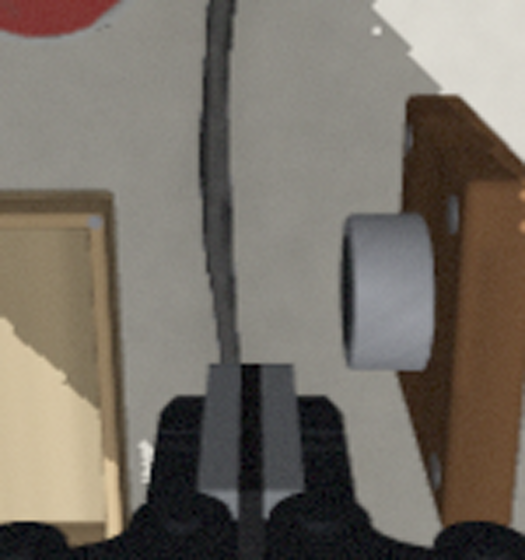

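>>> arm_command(steps="-4 -4 -8 0; -4 -4 -17 0; -4 -4 -17 0; -4 -4 -17 0")

```text
clock: 7.32
tcp_pos: [0.5268, 0.0068, 0.0495]
orientation: [0.0, 0.931, 0.365, 0.001]
wrist_force: [-0.1, 0.3, 0.2]
finger_gap: 0.0001
```

Run:
```python
from h import *
save('side','s6')
t=get_state()['tcp_pos'];print(t)
z=np.array([.734,.679,0])
for f in(0,.014,-.014):
  for dz in(0,.02): print(f,dz,(proj('side',t+f*z+[0,0,dz])-[310,155])*10)
im=cv2.imread('pics/s6.png')[155:215,310:370]; cv2.imwrite('pics/s6z2.png',cv2.resize(im,None,fx=10,fy=10,interpolation=cv2.INTER_CUBIC))
```

```text
[0.52702569 0.00680211 0.04967991]
0 0 [285.91250419 381.3938288 ]
0 0.02 [286.83489086 325.81767483]
0.014 0 [311.72928942 368.86271286]
0.014 0.02 [312.8112923  313.62818942]
-0.014 0 [259.69971694 394.11715872]
-0.014 0.02 [260.45742765 338.19535938]
```

View pics/s6z2.png

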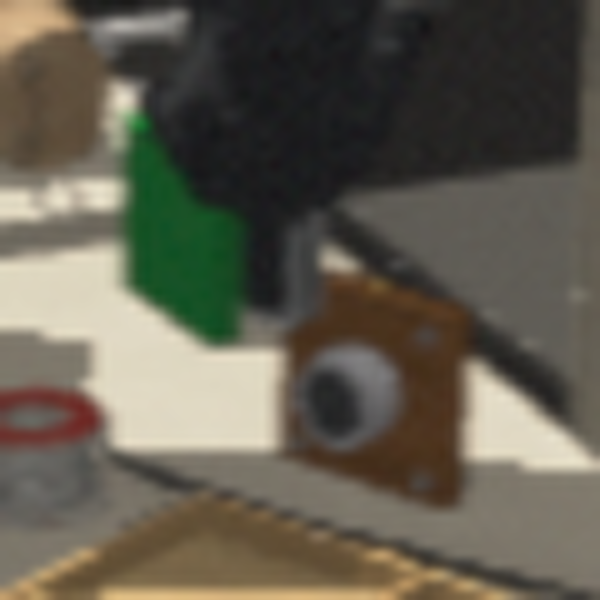

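>>> arm_command(steps="0 0 -4 0; 7 7 -4 0; 13 12 -4 0; 16 15 -4 0; 18 17 -4 0; 20 19 -4 0; 22 21 -4 0; 24 22 -4 0; 26 24 -4 0; 28 26 -4 0; 30 28 -4 0; 32 29.5 -4 0; 34 31.5 -4 0; 34 31.5 -4 0")

```text
clock: 9.12
tcp_pos: [0.5612, 0.0385, 0.0457]
orientation: [0.001, 0.931, 0.365, 0.001]
wrist_force: [0.5, -1.1, -0.1]
finger_gap: 0.0001
```

Run:
```python
from h import *
save('side','s7');save('wrist','w4')
im=cv2.imread('pics/s7.png')[155:215,310:370]; a=cv2.resize(im,None,fx=7,fy=7,interpolation=cv2.INTER_CUBIC)
im=cv2.imread('pics/w4.png')[130:310,220:420]; b=cv2.resize(im,None,fx=1.9,fy=2.333,interpolation=cv2.INTER_CUBIC)
cv2.imwrite('pics/c1.png',np.hstack([a,b]))
```

```text
(no output)
```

View pics/c1.png

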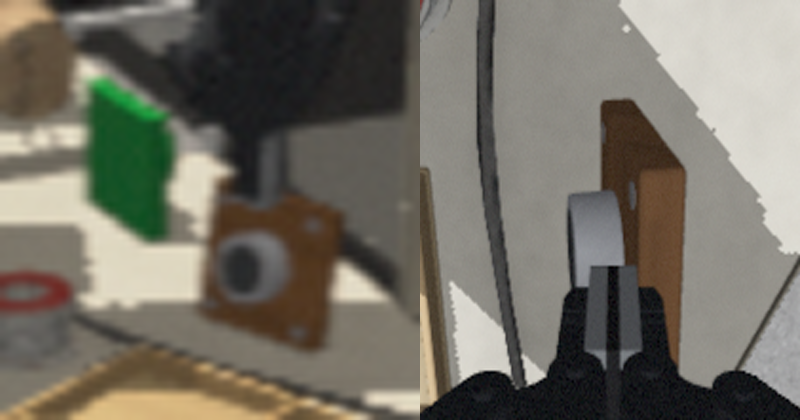

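The finger now bears on A's face just above the collar, and the base has begun to lean. I'll push on.

>>> arm_command(steps="1.5 1.4 0 0; 3 2.8 0 0; 4.5 4.2 0 0; 6 5.6 0 0; 7.5 7 0 0; 9 8.4 0 0; 10.5 9.8 0 0; 12 11.2 0 0; 13.5 12.5 0 0; 15 14 0 0; 16.5 15.2 0 0; 16.5 15.2 0 0")

```text
clock: 10.72
tcp_pos: [0.5776, 0.0536, 0.0456]
orientation: [0.001, 0.931, 0.365, 0.001]
wrist_force: [0.6, 0.4, -0.8]
finger_gap: 0.0002
```

Run:
```python
from h import *
save('side','s8');save('wrist','w5')
im=cv2.imread('pics/s8.png')[155:215,310:370]; a=cv2.resize(im,None,fx=7,fy=7,interpolation=cv2.INTER_CUBIC)
im=cv2.imread('pics/w5.png')[130:310,220:420]; b=cv2.resize(im,None,fx=1.9,fy=2.333,interpolation=cv2.INTER_CUBIC)
cv2.imwrite('pics/c2.png',np.hstack([a,b]))
```

```text
(no output)
```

View pics/c2.png

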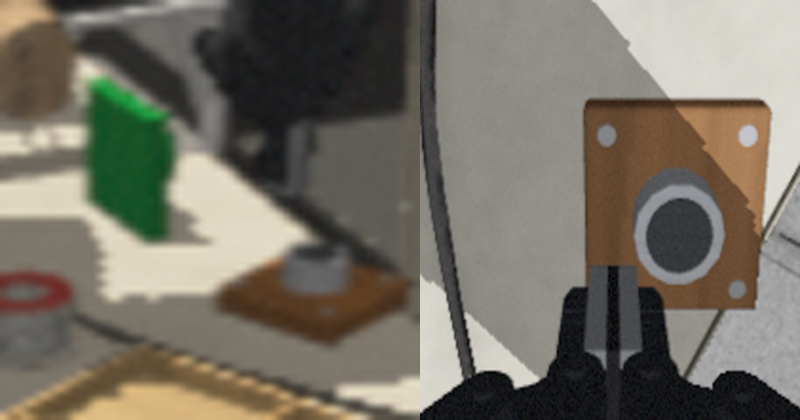

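A lies flat, collar up. Next I'll go over to B.

>>> arm_command(steps="-10 -10 60 0; -25 -30 110 -0.05; -60 -70 140 -0.1; -100 -115 140 -0.2; -140 -160 140 -0.21; -180 -205 140 -0.21; -220 -250 140 -0.21; -254 -302 120 -0.21; -254 -302 80 -0.21; -254 -302 80 -0.21; -254 -302 80 -0.21")

```text
clock: 12.2
tcp_pos: [0.3239, -0.2483, 0.1266]
orientation: [0.001, 0.964, 0.266, 0.001]
wrist_force: [-0.4, -1.1, 0.6]
finger_gap: -0.0001
```

Run:
```python
from fit import *
save('top','t4');save('side','s9');save('wrist','w6')
x,y,yaw=.3502,-.295,2.104
e=np.array([np.cos(yaw),np.sin(yaw)]);p=np.array([-e[1],e[0]])
for a in(0,.014):
  for b in(-.036,.036): print(proj('wrist',[*(np.array([x,y])+a*e+b*p),.072]))
do('base0',BASE,(.35,-.29,2.1),.036,True)
```

```text
[358.83906158 263.61296491]
[278.45342414 263.27766249]
[359.6313143  249.73660279]
[277.77912175 249.37528764]
base0 ['top', 'side'] [ 0.3451 -0.296   2.1686] cost 1.039
```

View pics/w6.png

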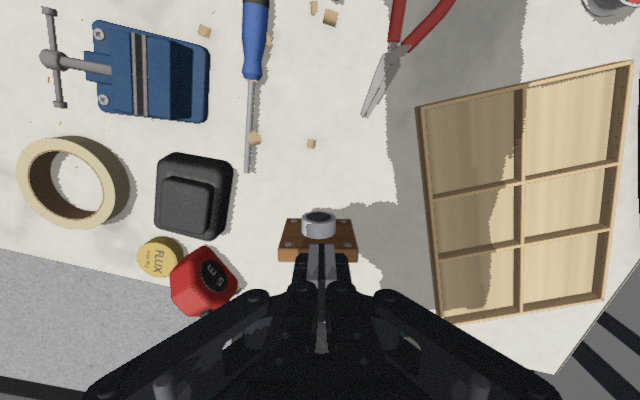

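Run:
```python
from h import *
for uv in [(383,110),(415,205),(440,300)]: print(np.round(atz('top',uv,0),3))
im=cv2.imread('pics/t4.png')[90:320,340:480]; cv2.imwrite('pics/t4z.png',cv2.resize(im,None,fx=2.5,fy=2.5))
for p in [(.387,-.357),(.418,-.339),(.356,-.375)]: print((proj('top',[*p,0])-[340,90])*2.5)
```

```text
[ 0.739 -0.319  0.   ]
[ 0.458 -0.402  0.   ]
[ 0.184 -0.464  0.   ]
[150.44326153 349.85686381]
[133.98135397 323.38013611]
[166.9457668  376.39888738]
```

View pics/t4z.png

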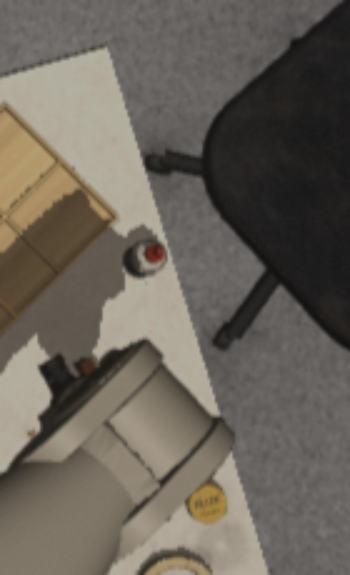

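>>> arm_command(steps="0 0 -40 0; 0 0 -75 0; 0 0 -81 0; 0 0 -81 0; 5 -8.5 -81 0; 9 -15 -81 0; 11 -18.5 -81 0; 12 -20.5 -81 0; 13 -22 -81 0; 14 -23.5 -81 0; 15 -25.5 -81 0; 16 -27 -81 0; 17 -29 -81 0; 17 -29 -81 0")

```text
clock: 14.2
tcp_pos: [0.3419, -0.278, 0.046]
orientation: [0.002, 0.964, 0.266, 0.002]
wrist_force: [-0.3, 0.9, 3.1]
finger_gap: -0.0001
```

Run:
```python
from h import *
save('side','s10');save('wrist','w7')
im=cv2.imread('pics/s10.png')[205:275,250:320]; a=cv2.resize(im,None,fx=6,fy=6,interpolation=cv2.INTER_CUBIC)
im=cv2.imread('pics/w7.png')[130:310,220:420]; b=cv2.resize(im,None,fx=1.9,fy=2.333,interpolation=cv2.INTER_CUBIC)
cv2.imwrite('pics/c3.png',np.hstack([a,b]))
```

```text
(no output)
```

View pics/c3.png

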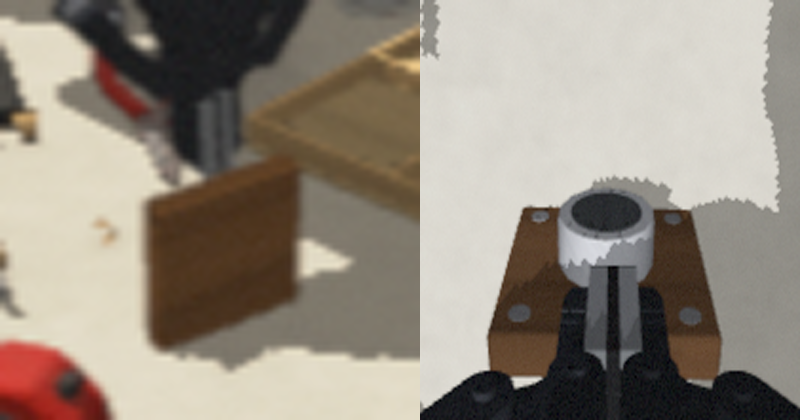

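>>> arm_command(steps="0 0 2 0; 0.7 -1.3 2 0; 1.5 -2.6 2 0; 2.2 -3.9 2 0; 3 -5.2 2 0; 3 -5.2 2 0")

```text
clock: 15.05
tcp_pos: [0.3447, -0.283, 0.0479]
orientation: [0.002, 0.964, 0.266, 0.002]
wrist_force: [0.7, 0.0, -0.2]
finger_gap: -0.0002
```

Run:
```python
from h import *
save('side','s11');save('wrist','w8')
im=cv2.imread('pics/s11.png')[205:275,250:320]; a=cv2.resize(im,None,fx=6,fy=6,interpolation=cv2.INTER_CUBIC)
im=cv2.imread('pics/w8.png')[130:310,220:420]; b=cv2.resize(im,None,fx=1.9,fy=2.333,interpolation=cv2.INTER_CUBIC)
cv2.imwrite('pics/c4.png',np.hstack([a,b]))
```

```text
(no output)
```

View pics/c4.png

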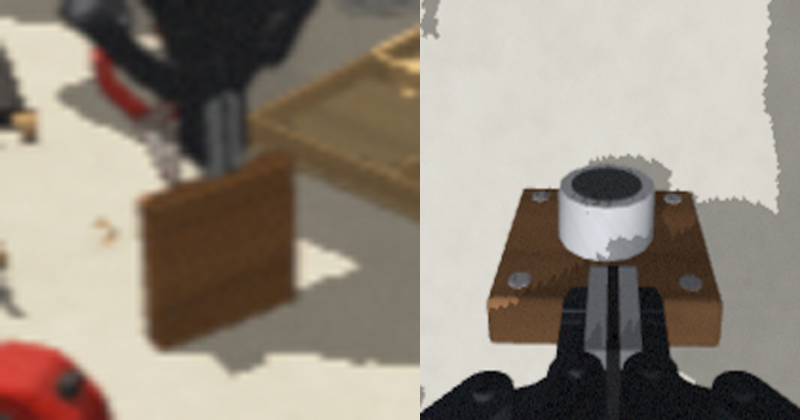

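>>> arm_command(steps="0.8 -1.3 0 0; 1.6 -2.6 0 0; 2.3 -3.9 0 0; 3 -5.2 0 0; 3.8 -6.5 0 0; 4.6 -7.8 0 0; 5.3 -9 0 0; 6.1 -10.4 0 0; 6.9 -11.7 0 0; 7.7 -13 0 0; 8.5 -14.3 0 0; 9.3 -15.6 0 0; 10 -17 0 0; 10 -17 0 0")

```text
clock: 16.9
tcp_pos: [0.3547, -0.3, 0.0479]
orientation: [0.002, 0.964, 0.266, 0.001]
wrist_force: [0.8, 0.4, -0.7]
finger_gap: 0.0001
```

Run:
```python
from h import *
save('side','s12');save('wrist','w9')
im=cv2.imread('pics/s12.png')[205:275,250:320]; a=cv2.resize(im,None,fx=6,fy=6,interpolation=cv2.INTER_CUBIC)
im=cv2.imread('pics/w9.png')[130:310,220:420]; b=cv2.resize(im,None,fx=1.9,fy=2.333,interpolation=cv2.INTER_CUBIC)
cv2.imwrite('pics/c5.png',np.hstack([a,b]))
```

```text
(no output)
```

View pics/c5.png

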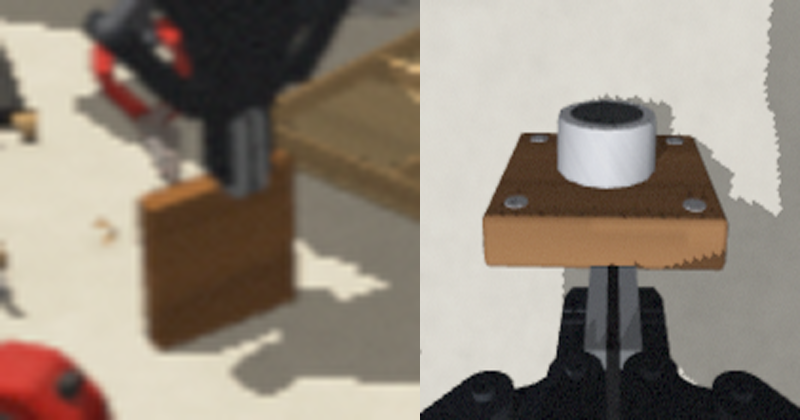

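>>> arm_command(steps="0 0 30 0; 0 0 60 0; -10 17 60 0; -28 48 60 0; -28 48 30 0; -28 48 0 0; -28 48 -7 0; -28 48 -7 0; -24 41 -7 0; -20 34 -7 0; -18 30.5 -7 0; -17 29 -7 0; -16 27 -7 0; -15 25.5 -7 0; -14 23.8 -7 0; -13 22 -7 0; -13 22 -7 0")

```text
clock: 19.12
tcp_pos: [0.3417, -0.278, 0.0409]
orientation: [0.002, 0.964, 0.266, 0.001]
wrist_force: [0.1, -0.7, 0.1]
finger_gap: -0.0001
```

```bash
cat > cc.py <<'E'
from h import *
import sys
n=sys.argv[1];x0,y0=int(sys.argv[2]),int(sys.argv[3])
save('side','s'+n);save('wrist','w'+n)
im=cv2.imread(f'pics/s{n}.png')[y0:y0+70,x0:x0+70]; a=cv2.resize(im,None,fx=6,fy=6,interpolation=cv2.INTER_CUBIC)
im=cv2.imread(f'pics/w{n}.png')[130:310,220:420]; b=cv2.resize(im,None,fx=1.9,fy=2.333,interpolation=cv2.INTER_CUBIC)
cv2.imwrite(f'pics/c{n}.png',np.hstack([a,b]))
E
python3 cc.py 13 250 205
```

```text
(no output)
```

View pics/c13.png

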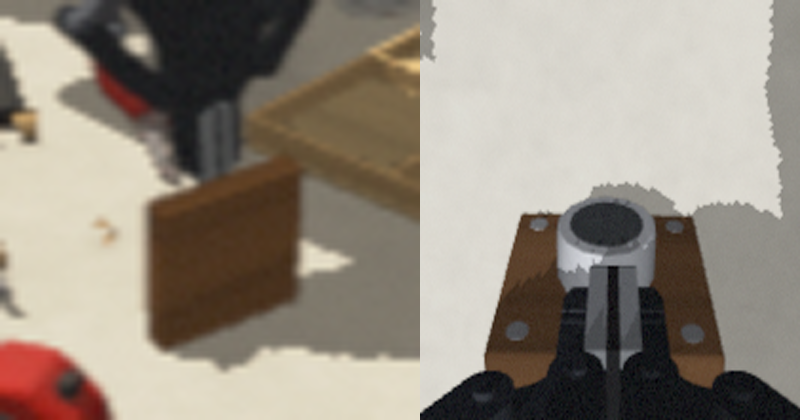

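>>> arm_command(steps="0.7 -1.3 0 0; 1.5 -2.6 0 0; 2.2 -3.9 0 0; 3 -5.2 0 0; 3.8 -6.5 0 0; 4.6 -7.8 0 0; 4.6 -7.8 0 0")

```text
clock: 20.1
tcp_pos: [0.3462, -0.2857, 0.0408]
orientation: [0.002, 0.964, 0.266, 0.001]
wrist_force: [-0.1, 0.1, 0.3]
finger_gap: -0.0003
```

```bash
python3 cc.py 14 250 205
```

```text
(no output)
```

View pics/c14.png

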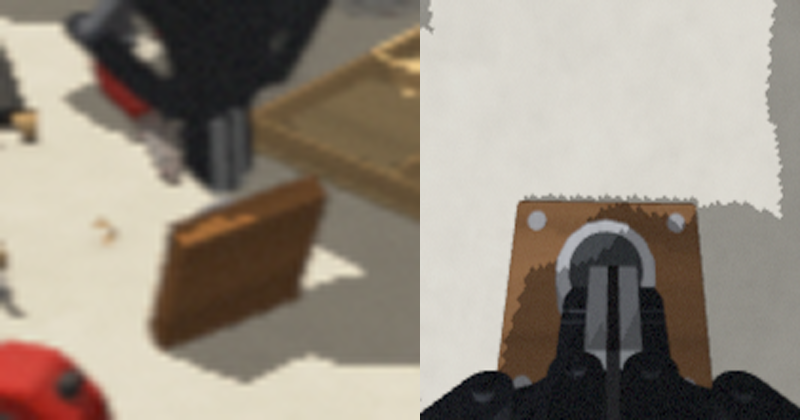

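B is now leaning well towards its back. I'll keep pushing.

>>> arm_command(steps="0.8 -1.3 0 0; 1.6 -2.6 0 0; 2.3 -3.9 0 0; 3 -5.2 0 0; 3.8 -6.5 0 0; 4.6 -7.8 0 0; 5.3 -9 0 0; 5.3 -9 0 0")

```text
clock: 21.2
tcp_pos: [0.3515, -0.2946, 0.0408]
orientation: [0.002, 0.964, 0.266, 0.001]
wrist_force: [-0.3, -0.2, -0.5]
finger_gap: 0.0001
```

```bash
python3 cc.py 15 250 205
```

```text
(no output)
```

View pics/c15.png

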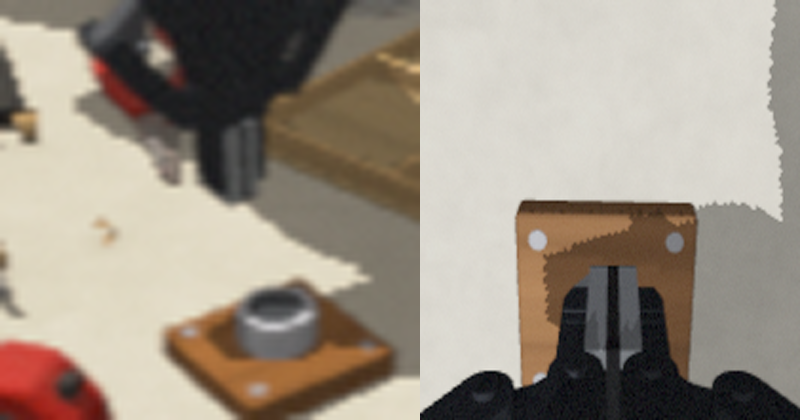

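Both bases now lie flat, collar up. I'll look at B from above.

>>> arm_command(steps="0 0 50 0; 0 0 100 0; 10 -20 150 0; 16 -31 160 0; 16 -31 160 0; 16 -31 160 0", fingers=0.4)

```text
clock: 22.05
tcp_pos: [0.3666, -0.3244, 0.1996]
orientation: [0.0, 0.964, 0.266, 0.001]
wrist_force: [0.1, 0.3, -0.7]
finger_gap: 0.0598
```

Run:
```python
from fit import *
s=get_state();print(s['tcp_pos'],s['finger_gap'])
save('wrist','w16');save('side','s16');save('top','t16')
for r in trace('wrist','base0')[:3]:
    v,u=np.nonzero(r['mask']);print(r['score'],r['box'],u.mean(),v.mean())
print(proj('wrist',[.368,-.326,.03]))
try: do('base0',BASE,(.368,-.326,2.1),.01,False,True,('side',))
except Exception as e: print(e)
```

```text
[ 0.36662744 -0.32441723  0.19961513] 0.05976517345876296
0.93 [294.7, 143.5, 55.3, 55.5] 320.7093316519546 172.53530895334174
[320.97231785 176.70959788]
base0 ['side'] [ 0.3629 -0.3288  2.0569] cost 0.126
```

View pics/w16.png

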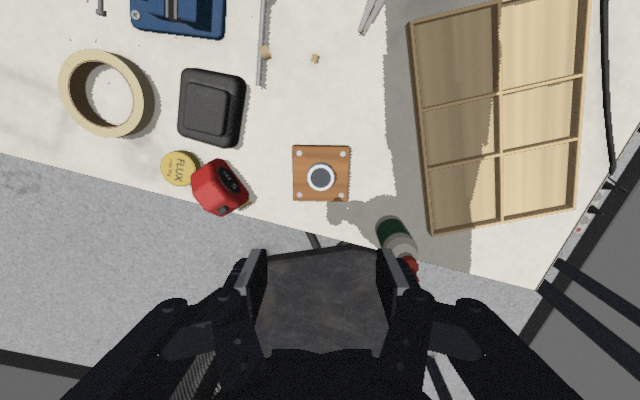

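>>> arm_command(steps="1.4 -1.6 -60 0; 1.4 -1.6 -110 0; 1.4 -1.6 -150 0; 1.4 -1.6 -170 0; 1.4 -1.6 -170 0; 1.4 -1.6 -170 0")

```text
clock: 23.05
tcp_pos: [0.3687, -0.3268, 0.0309]
orientation: [0.001, 0.964, 0.266, 0.001]
wrist_force: [-0.8, -0.4, 0.7]
finger_gap: 0.0597
```

```bash
python3 cc.py 17 250 215; python3 -c "
from h import *
import workcell;print(workcell.pinch_z)
t=get_state()['tcp_pos']
for dz in(0,.01,.02,.03):print((proj('side',t+[0,0,dz])-[250,215])*6)"
```

```text
0.0187
[283.31991778 238.63474012]
[282.61774409 218.15752579]
[281.90949952 197.50326899]
[281.19510501 176.66966375]
```

View pics/c17.png

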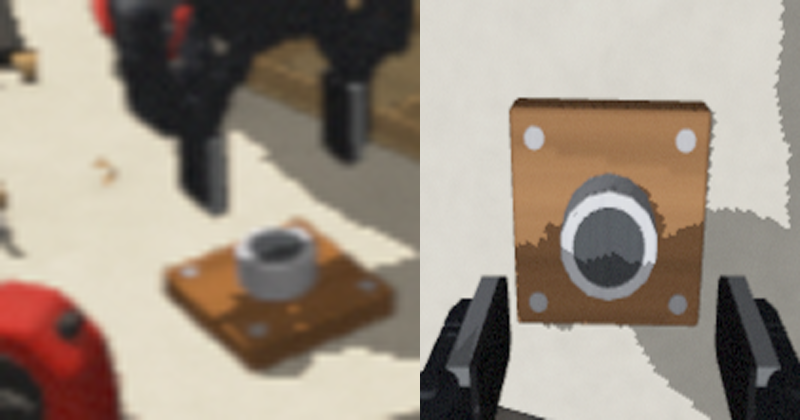

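>>> arm_command(steps="-0.5 0.6 -10 0; -0.5 0.6 -20 0; -0.5 0.6 -26 0; -0.5 0.6 -31 0; -0.5 0.6 -34 0; -0.5 0.6 -36 0; -0.5 0.6 -36 0")

```text
clock: 24.02
tcp_pos: [0.3686, -0.3267, -0.0047]
orientation: [0.002, 0.964, 0.266, 0.002]
wrist_force: [0.3, -0.2, -0.5]
finger_gap: 0.0599
```

```bash
python3 cc.py 18 250 215
```

```text
(no output)
```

View pics/c18.png

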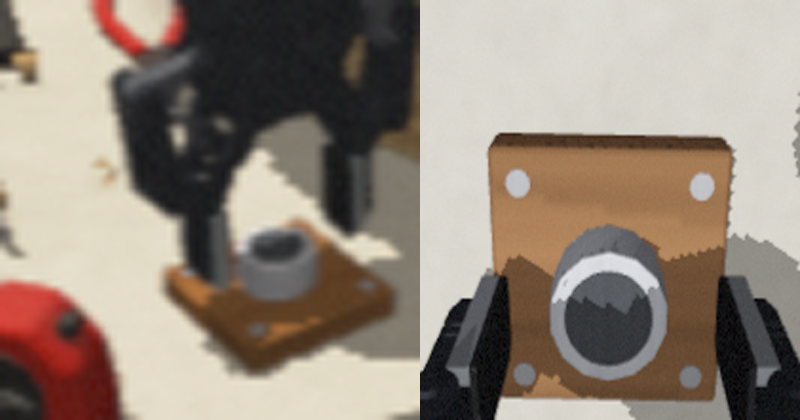

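>>> arm_command(steps="0 0 0 0; 0 0 0 0; 0 0 0 0; 0 0 0 0; 0 0 0 0; 0 0 0 0", fingers=-1, newtons=60)

```text
clock: 24.88
tcp_pos: [0.3689, -0.3271, -0.0038]
orientation: [0.002, 0.964, 0.266, 0.002]
wrist_force: [-1.1, 1.3, 5.4]
finger_gap: 0.0308
```

>>> arm_command(steps="0 0 10 0; 0 0 25 0; 0 0 40 0; 0 0 40 0")

```text
clock: 25.38
tcp_pos: [0.3699, -0.3283, 0.038]
orientation: [0.004, 0.964, 0.267, 0.002]
wrist_force: [0.5, 0.2, -1.9]
finger_gap: 0.0311
```

```bash
python3 cc.py 19 250 200
```

```text
(no output)
```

View pics/c19.png

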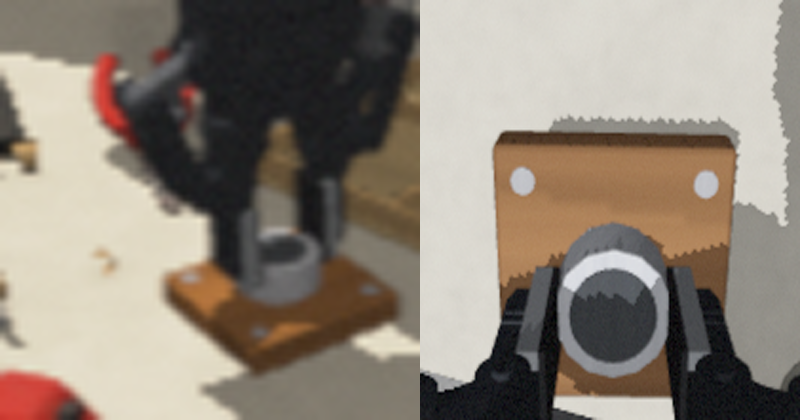

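```bash
cat > held.py <<'E'
from h import *
def cw(p): return (220+(p[0]-420)/1.9,130+p[1]/2.333)
def held(rim,a,b,h):
    s=get_state();t=s['tcp_pos'];q=s['orientation']
    c=atz('wrist',cw(rim),t[2]+h+.030);A=atz('wrist',cw(a),t[2]+h+.014);B=atz('wrist',cw(b),t[2]+h+.014)
    print('tcp',t,'c-t',np.round(c-t,4),'edge yaw',np.arctan2(*(B-A)[1::-1]),'len',np.linalg.norm(B-A),'toolx',2*np.arctan2(q[2],q[1]))
E
python3 - <<'E'
from held import *
held((613,313),(495,147),(734,152),.004)
E
```

```text
tcp [ 0.36899035 -0.32724875  0.03651645] c-t [-0.0006  0.0014  0.034 ] edge yaw 0.5208801510654066 len 0.06936053467357012 toolx 0.5394654488518515
```

>>> arm_command(steps="0 0 25 0; 10 30 45 0.05; 25 75 45 0.12; 40 120 45 0.18; 52 160 45 0.225; 61 191 45 0.225; 61 191 35 0.225; 61 191 20 0.225; 61 191 20 0.225")

```text
clock: 26.6
tcp_pos: [0.4285, -0.1361, 0.0549]
orientation: [0.001, 0.928, 0.373, 0.001]
wrist_force: [0.7, -0.3, -1.3]
finger_gap: 0.031
```

```bash
python3 cc.py 20 280 185
python3 - <<'E'
from h import *
s=get_state();print(s['tcp_pos'],s['finger_gap'])
E
```

```text
[ 0.42953854 -0.13666184  0.05620136] 0.03106655588026498
```

View pics/w20.png

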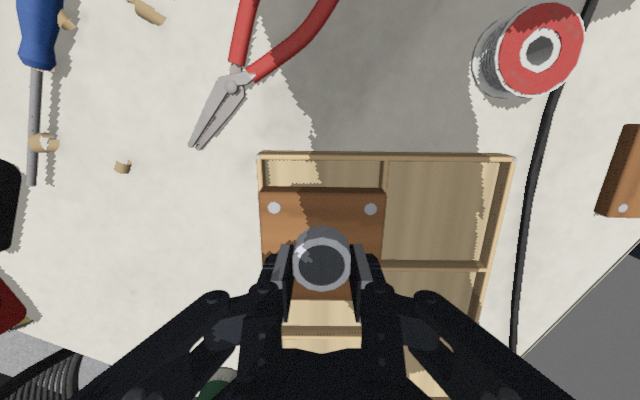

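Run:
```python
from h import *
yt=.7456;c=np.array([.5185,-.1638]);ex=np.array([np.cos(yt),np.sin(yt)]);ey=np.array([-ex[1],ex[0]])
for a,b in [(-.094,.130),(.094,.130),(0,.130),(.094,.036),(-.094,.036)]: print(a,b,np.round(proj('wrist',[*(c+a*ex+b*ey),.02]),1))
P=[atz('wrist',p,.02)[:2] for p in [(258,153),(515,155)]];d=P[1]-P[0];print(P,np.linalg.norm(d),np.arctan2(d[1],d[0]))
im=cv2.imread('pics/w20.png')[130:330,240:530]; cv2.imwrite('pics/w20z.png',cv2.resize(im,None,fx=2.7,fy=2.7,interpolation=cv2.INTER_CUBIC))
```

```text
-0.094 0.13 [256.2 151.2]
0.094 0.13 [518.  155.9]
0 0.13 [387.6 153.6]
0.094 0.036 [490.2 269. ]
-0.094 0.036 [262.7 265.7]
[array([ 0.36295363, -0.13216865]), array([ 0.49722384, -0.00565729])] 0.1844820167422952 0.7556546277057539
```

View pics/w20z.png

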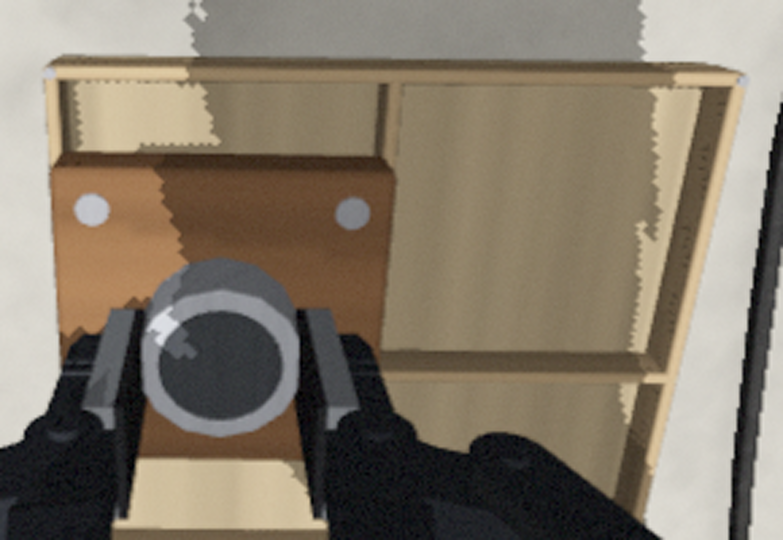

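>>> arm_command(steps="0 0 -15 0; 0 0 -30 0; 0 0 -40 0; 0 0 -46 0; 0 0 -49 0; 0 0 -51 0; 0 0 -51 0")

```text
clock: 27.58
tcp_pos: [0.4297, -0.1367, 0.0053]
orientation: [0.002, 0.928, 0.373, 0.002]
wrist_force: [0.1, -0.3, -1.5]
finger_gap: 0.0307
```

```bash
python3 cc.py 21 280 185
```

```text
(no output)
```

View pics/c21.png

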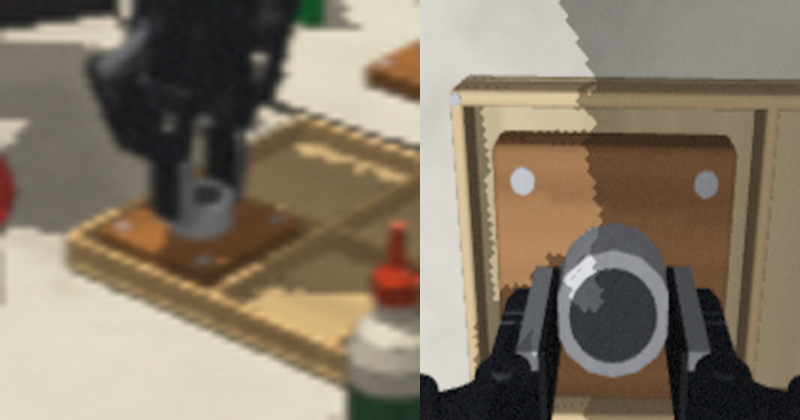

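>>> arm_command(steps="0 0 -2 0; 0 0 -3 0; 0 0 -3.5 0; 0 0 -3.5 0")

```text
clock: 28.18
tcp_pos: [0.4298, -0.1368, 0.0022]
orientation: [0.002, 0.928, 0.373, 0.002]
wrist_force: [-1.4, 1.7, 3.3]
finger_gap: 0.0308
```

>>> arm_command(steps="0 0 0 0; 0 0 0 0; 0 0 0 0; 0 0 1 0; 0 0 20 0; 0 0 60 0; 0 0 110 0; 0 0 110 0", fingers=0.4)

```text
clock: 29.18
tcp_pos: [0.4327, -0.1382, 0.116]
orientation: [0.005, 0.928, 0.373, 0.005]
wrist_force: [-0.0, 0.8, -0.8]
finger_gap: 0.0597
```

```bash
python3 cc.py 22 280 185;python3 - <<'E'
from h import *
save('top','t22')
s=get_state();print(s['tcp_pos'],s['finger_gap'])
E
```

```text
[ 0.42926069 -0.13647872  0.11151293] 0.05984336134146459
```

View pics/w22.png

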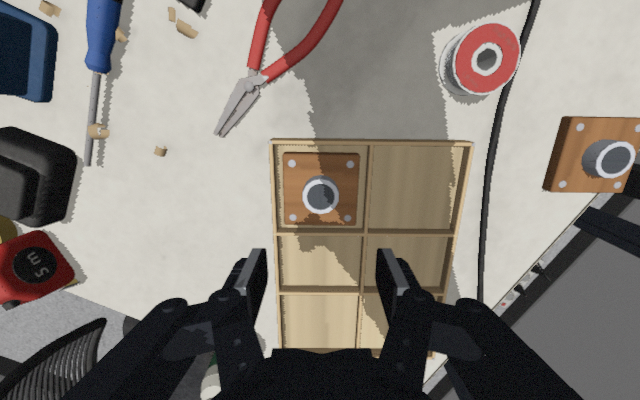

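B sits squarely in the near side bay. A's collar rim is at about (614,159).

Run:
```python
from fit import *
print(atz('wrist',(614,159),.03))
save('side','s23');save('top','t23')
do('base0',BASE,(.592,.069,.746),.01)
```

```text
[0.59119931 0.06876199 0.03      ]
base0 ['top', 'side'] [0.596  0.0702 0.7541] cost 0.195
```

>>> arm_command(steps="25 30 20 0; 55 70 40 0; 90 110 40 0; 120 150 40 0; 145 180 40 0; 165 205 40 0; 165 205 40 0; 165 205 40 0")

```text
clock: 30.52
tcp_pos: [0.5929, 0.0686, 0.1498]
orientation: [0.001, 0.928, 0.373, -0.0]
wrist_force: [-0.2, 0.5, 0.9]
finger_gap: 0.0601
```

Run:
```python
from h import *
s=get_state();print(s['tcp_pos'],s['finger_gap'])
im=save('wrist','w24')
cv2.imwrite('pics/w24z.png',cv2.resize(im[100:280,240:400],None,fx=4,fy=3.3,interpolation=cv2.INTER_CUBIC)[:,:,::-1])
```

```text
[0.59289711 0.06857239 0.14982423] 0.060051496244467005
```

View pics/w24.png

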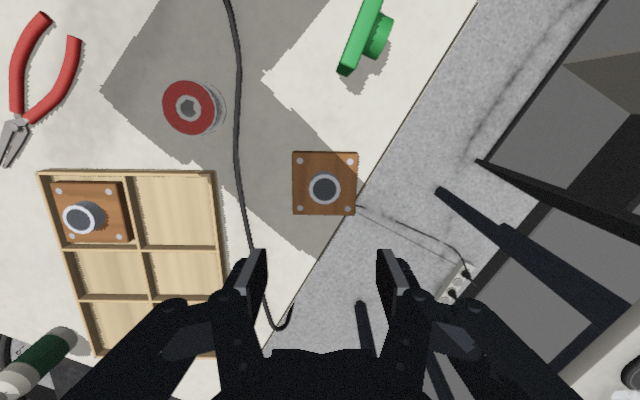

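Run:
```python
from h import *
t=get_state()['tcp_pos'];print(atz('wrist',(324.3,188.3),.03)-t)
A=atz('wrist',(292,151.5),.014);B=atz('wrist',(358,151.5),.014);d=B-A;print(np.arctan2(d[1],d[0]),np.linalg.norm(d))
```

```text
[ 0.00385243  0.00098177 -0.12017576]
0.7634070278973154 0.07032168127664658
```

>>> arm_command(steps="3.5 1 -50 0; 3.5 1 -100 0; 3.5 1 -125 0; 3.5 1 -140 0; 3.5 1 -148 0; 3.5 1 -152 0; 3.5 1 -154 0; 3.5 1 -154 0; 3.5 1 -154 0")

```text
clock: 31.7
tcp_pos: [0.5968, 0.0693, -0.0033]
orientation: [0.001, 0.928, 0.372, 0.001]
wrist_force: [0.0, -0.3, 0.1]
finger_gap: 0.0598
```

```bash
python3 cc.py 25 310 165
```

```text
(no output)
```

View pics/c25.png

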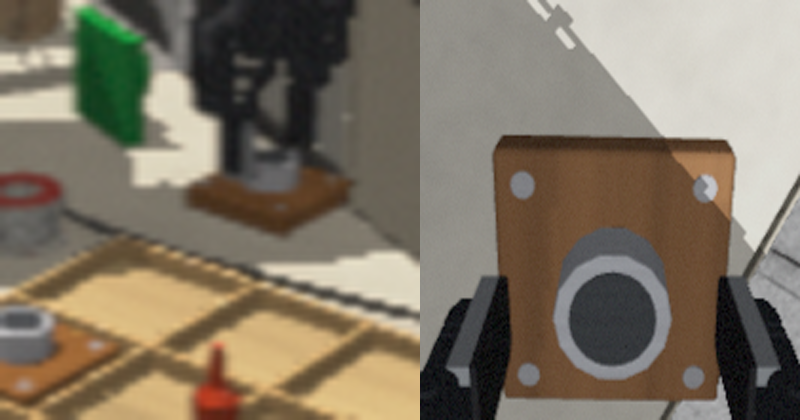

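>>> arm_command(steps="0 0 0 0; 0 0 0 0; 0 0 0 0; 0 0 0 0; 0 0 0 0; 0 0 0 0", fingers=-1, newtons=60)

```text
clock: 32.55
tcp_pos: [0.5969, 0.0693, -0.0028]
orientation: [0.001, 0.928, 0.372, 0.001]
wrist_force: [-2.2, 0.2, 5.5]
finger_gap: 0.0312
```

>>> arm_command(steps="0 0 10 0; 0 0 25 0; 0 0 45 0; 0 0 60 0; 0 0 60 0")

```text
clock: 33.17
tcp_pos: [0.5983, 0.0693, 0.059]
orientation: [0.002, 0.928, 0.372, 0.002]
wrist_force: [-0.3, -0.3, -1.1]
finger_gap: 0.0307
```

```bash
python3 cc.py 26 310 165
```

```text
(no output)
```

View pics/c26.png

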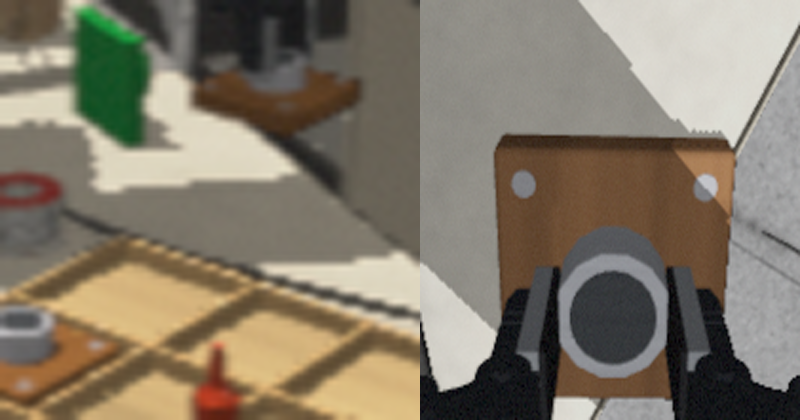

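Run:
```python
from held import *
held((613,309),(497,147),(734,149.5),.0035)
```

```text
tcp [0.59684658 0.06926229 0.0571223 ] c-t [-0.0013  0.0018  0.0335] edge yaw 0.7541903788536254 len 0.06900465537675324 toolx 0.7632924387559257
```

>>> arm_command(steps="-10 -15 10 0; -30 -43 10 0; -55 -80 10 -0.01; -80 -115 10 -0.01; -99 -143 10 -0.01; -99 -143 0 -0.01; -99 -143 -15 -0.01; -99 -143 -15 -0.01")

```text
clock: 34.28
tcp_pos: [0.4966, -0.0728, 0.0403]
orientation: [0.0, 0.93, 0.368, -0.0]
wrist_force: [-0.3, 0.1, -1.3]
finger_gap: 0.0306
```

```bash
python3 cc.py 27 290 175; python3 -c "
from h import *
print(get_state()['tcp_pos'])"
```

```text
[ 0.49772045 -0.07294868  0.04151965]
```

View pics/w27.png

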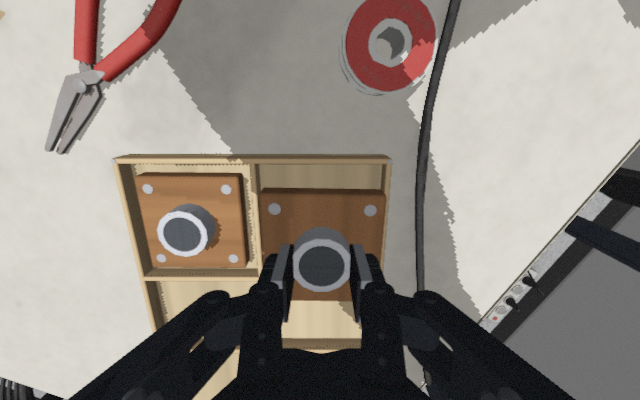

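Centred over the bay, so I'll lower and release.

>>> arm_command(steps="0 -1 -12 0; 0 -1 -24 0; 0 -1 -32 0; 0 -1 -36 0; 0 -1 -38 0; 0 -1 -39 0; 0 -1 -39 0")

```text
clock: 35.25
tcp_pos: [0.4977, -0.074, 0.0032]
orientation: [0.001, 0.93, 0.368, 0.0]
wrist_force: [-2.7, 1.2, 4.9]
finger_gap: 0.0313
```

```bash
python3 cc.py 28 290 175
```

```text
(no output)
```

View pics/c28.png

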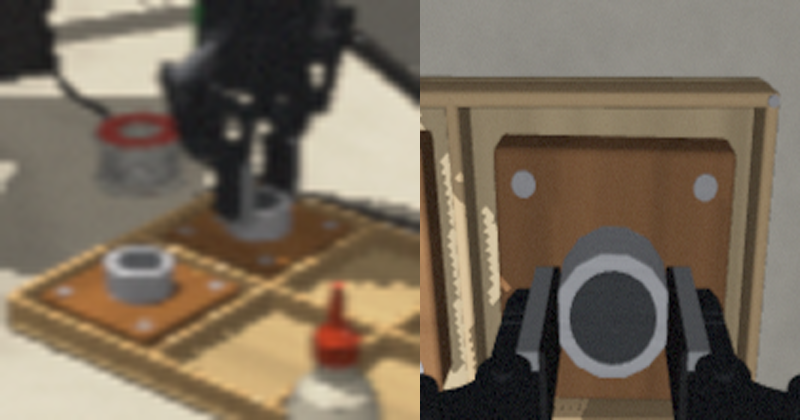

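>>> arm_command(steps="0 0 0 0; 0 0 0 0; 0 0 0 0; 0 0 1 0; 0 0 20 0; 0 0 60 0; 0 0 120 0; -15 35 150 0; -35 75 150 0; -53 111 150 0; -53 111 150 0; -53 111 150 0", fingers=0.4)

```text
clock: 36.85
tcp_pos: [0.4451, 0.0369, 0.1533]
orientation: [0.001, 0.93, 0.369, 0.001]
wrist_force: [-0.2, -0.1, -1.2]
finger_gap: 0.0597
```

>>> arm_command(steps="0 0 0 0; 0 0 0 0; 0 0 0 0", fingers=1)

```text
clock: 37.22
tcp_pos: [0.4453, 0.0364, 0.1532]
orientation: [0.001, 0.93, 0.368, 0.001]
wrist_force: [0.0, -0.5, -0.1]
finger_gap: 0.0854
```

```bash
python3 cc.py 29 290 175; python3 -c "
from h import *
t=get_state()['tcp_pos'];print(t)
for r in trace('wrist','spool'):
  v,u=np.nonzero(r['mask']);print(r['score'],r['box'],u.mean(),v.mean())
"
```

```text
[0.44521623 0.03660652 0.15321967]
0.68 [301.0, 156.5, 47.4, 53.8] 322.5944919278253 183.28110161443496
0.31 [0.0, 296.1, 33.7, 59.3] 11.973684210526315 329.27982456140353
```

View pics/w29.png

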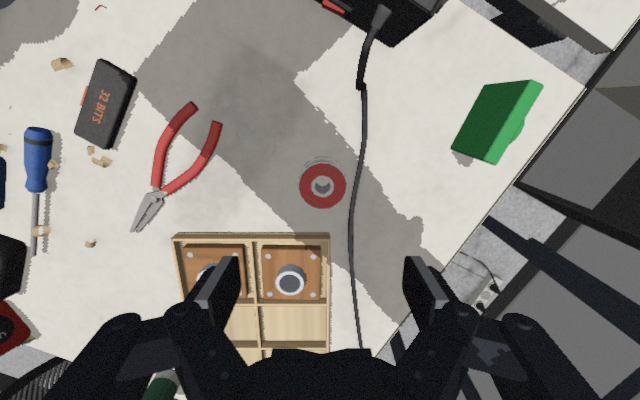

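```bash
python3 -c "
from h import *
t=get_state()['tcp_pos'];print(atz('wrist',(323,186),.03)-t, proj('wrist',t+[0,0,-.12]))
"
```

```text
[ 0.0018961   0.00118467 -0.12322773] [320.93568695 186.45657685]
```

>>> arm_command(steps="2 1 -50 0; 2 1 -100 0; 2 1 -130 0; 2 1 -145 0; 2 1 -155 0; 2 1 -162 0; 2 1 -165 0; 2 1 -165 0")

```text
clock: 38.38
tcp_pos: [0.4475, 0.0377, -0.0115]
orientation: [0.002, 0.93, 0.368, 0.001]
wrist_force: [-0.3, 0.0, 0.7]
finger_gap: 0.0847
```

```bash
python3 cc.py 30 275 165
```

```text
(no output)
```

View pics/c30.png

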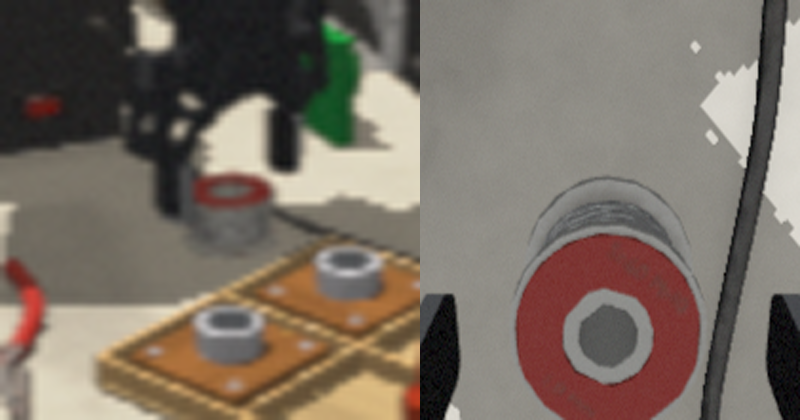

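>>> arm_command(steps="0 0 0 0; 0 0 0 0; 0 0 0 0; 0 0 0 0; 0 0 0 0; 0 0 0 0", fingers=-1, newtons=80)

```text
clock: 39.22
tcp_pos: [0.4477, 0.0374, -0.0103]
orientation: [0.002, 0.93, 0.368, 0.001]
wrist_force: [-3.6, -0.7, 10.7]
finger_gap: 0.0506
```

>>> arm_command(steps="0 0 8 0; 0 0 20 0; 0 0 40 0; 0 0 60 0; 0 0 80 0; 0 0 80 0")

```text
clock: 39.98
tcp_pos: [0.4493, 0.0373, 0.0715]
orientation: [0.003, 0.93, 0.368, 0.003]
wrist_force: [0.1, -0.6, -3.4]
finger_gap: 0.0505
```

```bash
python3 cc.py 31 275 155
```

```text
(no output)
```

View pics/c31.png

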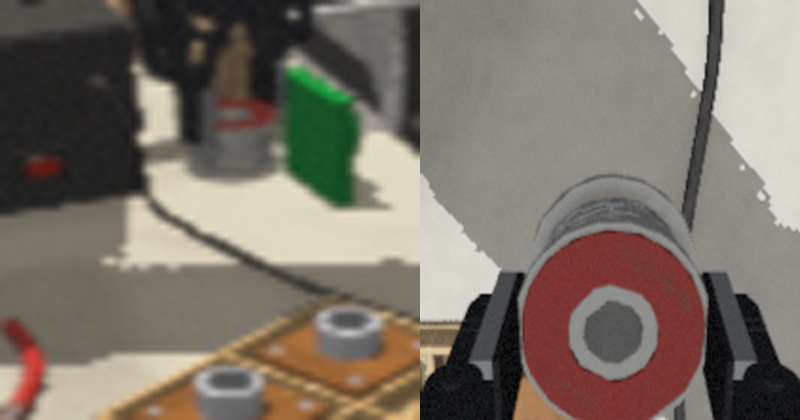

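Run:
```python
from held import *
t=get_state()['tcp_pos'];c=atz('wrist',cw((614,330)),t[2]+.0405)
print(t,c-t,(np.array([.5523,-.1326])-c[:2])*1000)
```

```text
[0.4476459  0.03743789 0.06962317] [-0.00039856  0.00121501  0.0405    ] [ 105.05266511 -171.2528986 ]
```

>>> arm_command(steps="10 -15 15 0; 30 -45 15 0; 50 -80 15 0; 70 -115 15 0; 88 -145 15 0; 105 -171 15 0; 105 -171 0 0; 105 -171 -20 0; 105 -171 -20 0")

```text
clock: 41.2
tcp_pos: [0.5495, -0.1319, 0.0465]
orientation: [-0.0, 0.93, 0.369, -0.001]
wrist_force: [-0.1, 0.2, -2.2]
finger_gap: 0.0508
```

```bash
python3 cc.py 32 300 170; python3 -c "
from h import *
t=get_state()['tcp_pos'];print(t)"
```

```text
[ 0.55164601 -0.13270854  0.04890927]
```

View pics/w32.png

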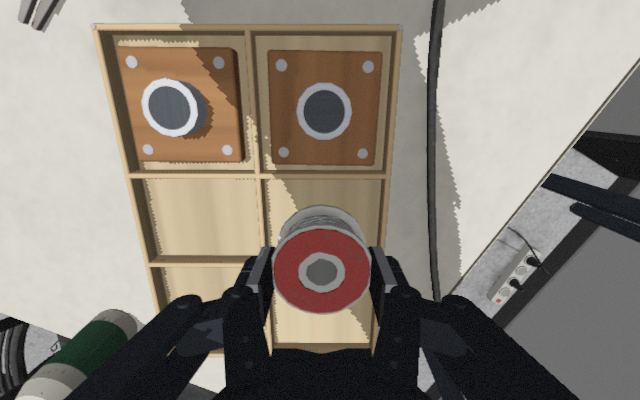

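View pics/c32.png

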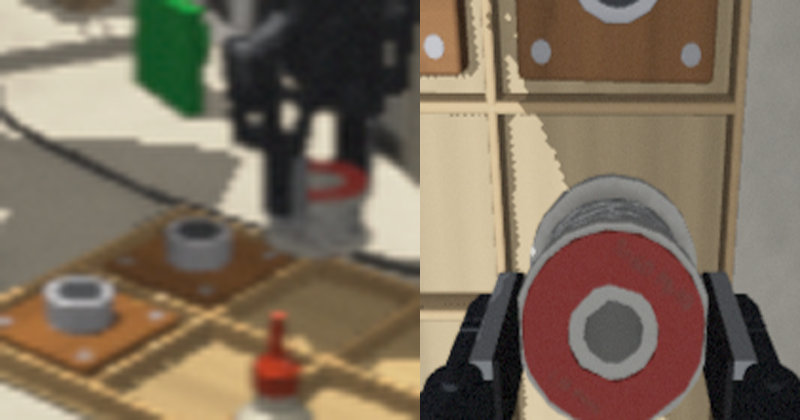

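>>> arm_command(steps="1 -1 -15 0; 1 -1 -28 0; 1 -1 -38 0; 1 -1 -45 0; 1 -1 -48 0; 1 -1 -50 0; 1 -1 -50 0")

```text
clock: 42.18
tcp_pos: [0.5528, -0.1338, -0.001]
orientation: [0.001, 0.93, 0.369, 0.001]
wrist_force: [-0.2, -0.1, -2.0]
finger_gap: 0.0504
```

```bash
python3 cc.py 33 300 170; python3 -c "
from h import *
t=get_state()['tcp_pos'];print(t)"
```

```text
[ 0.55291782 -0.13384129 -0.00073395]
```

View pics/c33.png

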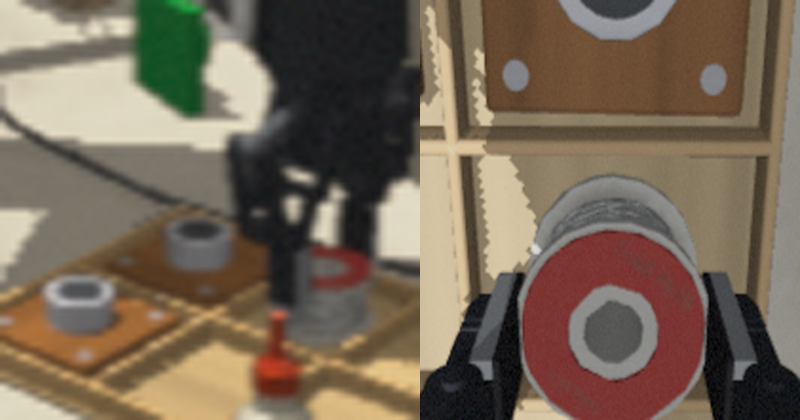

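>>> arm_command(steps="0 0 -2 0; 0 0 -3 0; 0 0 -4 0; 0 0 -4 0; 0 0 -4 0")

```text
clock: 42.9
tcp_pos: [0.553, -0.1339, -0.0042]
orientation: [0.002, 0.93, 0.369, 0.001]
wrist_force: [-3.0, -0.2, 5.5]
finger_gap: 0.0509
```

>>> arm_command(steps="0 0 0 0; 0 0 0 0; 0 0 0 0; 0 0 2 0; 0 0 15 0; 0 0 50 0; 0 0 100 0; 0 0 130 0; 0 0 130 0", fingers=0.5)

```text
clock: 44.02
tcp_pos: [0.5554, -0.1348, 0.13]
orientation: [0.004, 0.93, 0.369, 0.004]
wrist_force: [-0.3, 0.3, -1.0]
finger_gap: 0.0637
```

```bash
python3 cc.py 34 300 170
python3 - <<'E'
from fit import *
t=get_state()['tcp_pos'];print(t)
save('top','t34')
do('glue',GLUE,(.484,-.345,0),.06,False,False)
for cam in('top','side'):
    try: do('glue',GLUE,(.484,-.345,0),.06,False,False,(cam,))
    except Exception as e: print(e)
E
```

```text
[ 0.55311506 -0.1339242   0.12638232]
glue ['top', 'side'] [ 0.4869 -0.3422 -0.0883] cost 0.354
glue ['top'] [ 0.488  -0.3433 -0.129 ] cost 0.145
glue ['side'] [ 0.4864 -0.3416 -0.0773] cost 0.19
```

View pics/w34.png

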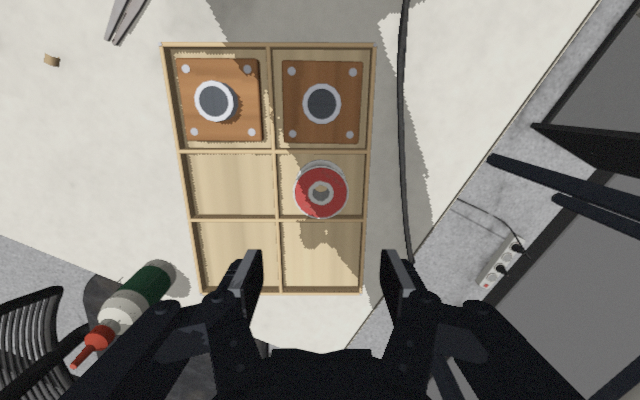

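>>> arm_command(steps="-10 -20 34 0; -25 -60 34 0; -35 -100 34 0; -45 -140 34 0; -55 -175 34 0; -66 -208.5 34 0; -66 -208.5 34 0; -66 -208.5 34 0; -66 -208.5 34 0", fingers=1)

```text
clock: 45.5
tcp_pos: [0.4864, -0.3409, 0.1584]
orientation: [0.0, 0.929, 0.369, 0.0]
wrist_force: [-0.4, 0.4, -0.0]
finger_gap: 0.0852
```

```bash
python3 cc.py 35 300 170
python3 - <<'E'
from fit import *
t=get_state()['tcp_pos'];print(t)
for z in(.094,.128,0): print(proj('wrist',[.487,-.342,z]))
E
```

```text
[ 0.4865248  -0.34103799  0.15861932]
[320.61833746 205.55728713]
[320.55517329 220.94517061]
[320.73009172 178.33201973]
```

View pics/w35.png

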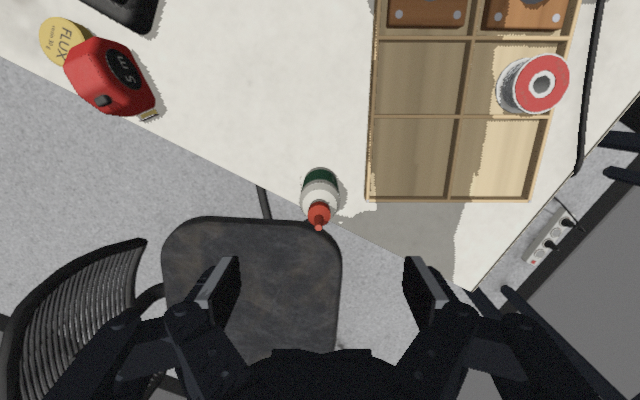

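View pics/s35.png

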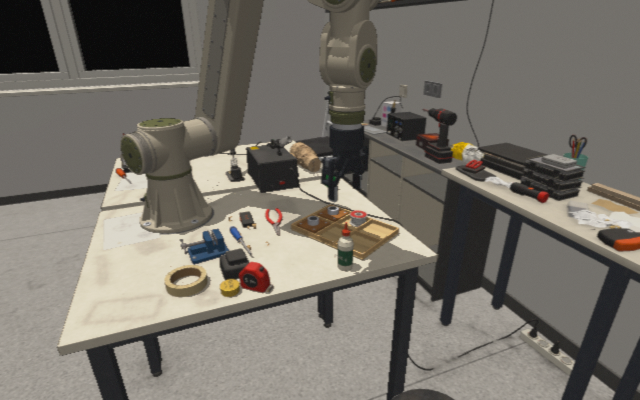

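>>> arm_command(steps="-1 -1 -30 0; -1 -1 -60 0; -1 -1 -80 0; -1 -1 -90 0; -1 -1 -96 0; -1 -1 -96 0")

```text
clock: 46.35
tcp_pos: [0.4858, -0.342, 0.0629]
orientation: [0.001, 0.929, 0.369, 0.0]
wrist_force: [0.0, 0.6, 0.1]
finger_gap: 0.0854
```

```bash
python3 cc.py 36 310 200
python3 - <<'E'
from h import *
t=get_state()['tcp_pos'];print(t)
for dz in(0,.02,.03,.073,.09,.1): print(dz,(proj('side',t+[0,0,dz])-[310,200])*6)
E
```

```text
[ 0.48605791 -0.34242926  0.06347283]
0 [207.15244291 263.55333544]
0.02 [208.21363778 221.15414601]
0.03 [208.75126365 199.67373575]
0.073 [211.11820187 105.10461823]
0.09 [212.07943362  66.69937518]
0.1 [212.65181991  43.83014031]
```

View pics/c36.png

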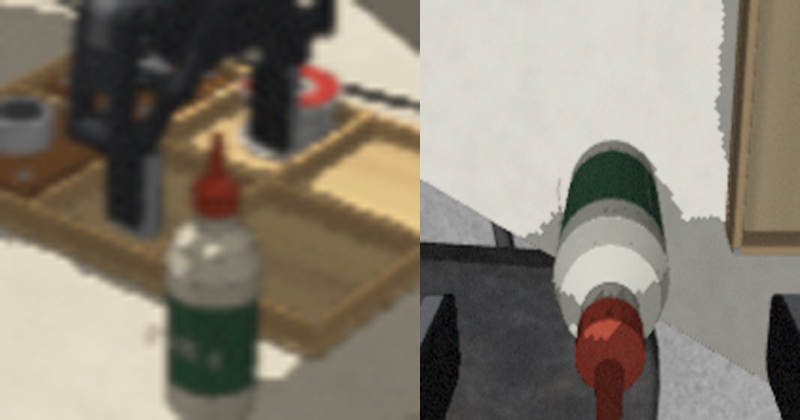

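>>> arm_command(steps="0 0 -4 0; 0 0 -8 0; 0 0 -12 0; 0 0 -15 0; 0 0 -15 0")

```text
clock: 47.08
tcp_pos: [0.4858, -0.3422, 0.048]
orientation: [0.001, 0.929, 0.369, 0.0]
wrist_force: [0.2, -0.7, 0.0]
finger_gap: 0.0856
```

```bash
python3 cc.py 37 310 200
```

```text
(no output)
```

View pics/c37.png

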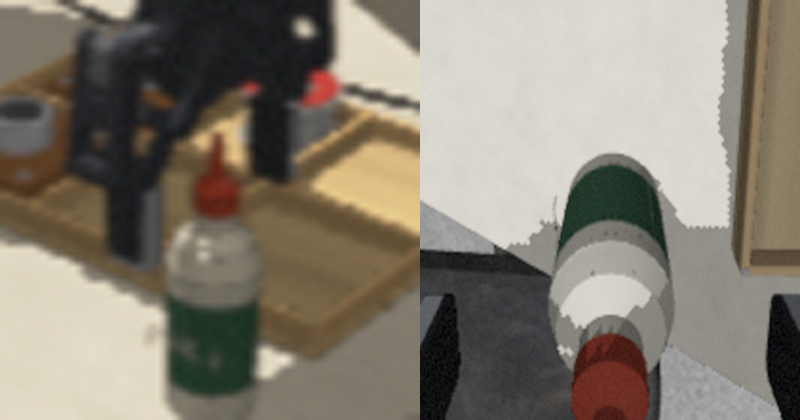

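>>> arm_command(steps="0 0 -3 0; 0 0 -6 0; 0 0 -6 0")

```text
clock: 47.55
tcp_pos: [0.4858, -0.3422, 0.042]
orientation: [0.001, 0.929, 0.369, 0.0]
wrist_force: [-0.1, -0.7, 0.7]
finger_gap: 0.0854
```

>>> arm_command(steps="0 0 0 0; 0 0 0 0; 0 0 0 0; 0 0 0 0; 0 0 0 0; 0 0 0 0; 0 0 0 0", fingers=-1, newtons=50)

```text
clock: 48.42
tcp_pos: [0.4861, -0.3425, 0.0426]
orientation: [0.001, 0.929, 0.369, 0.0]
wrist_force: [-0.3, -0.3, 5.9]
finger_gap: 0.0348
```

```bash
python3 cc.py 38 310 200
```

```text
(no output)
```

View pics/c38.png

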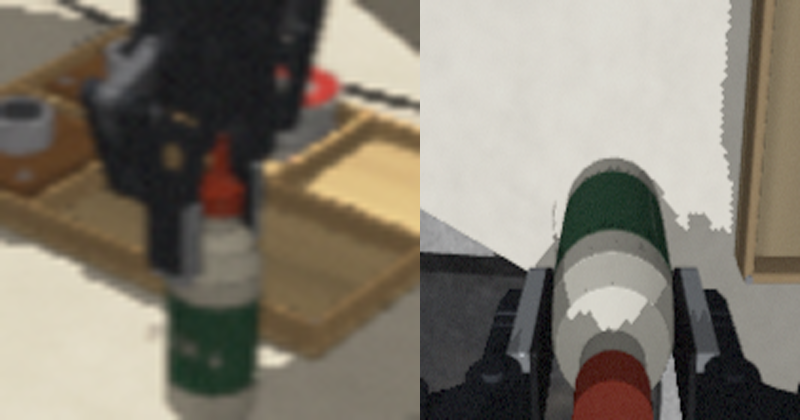

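>>> arm_command(steps="0 0 10 0; 0 0 30 0; 0 0 50 0; 0 0 50 0")

```text
clock: 49.02
tcp_pos: [0.487, -0.3433, 0.0941]
orientation: [0.003, 0.929, 0.369, 0.001]
wrist_force: [0.2, -0.7, 0.1]
finger_gap: 0.0347
```

```bash
python3 cc.py 39 310 190;python3 -c "
from h import *
s=get_state();print(s['tcp_pos'],s['finger_gap'])"
```

```text
[ 0.48590781 -0.34227916  0.09207567] 0.03463062927053614
```

View pics/c39.png

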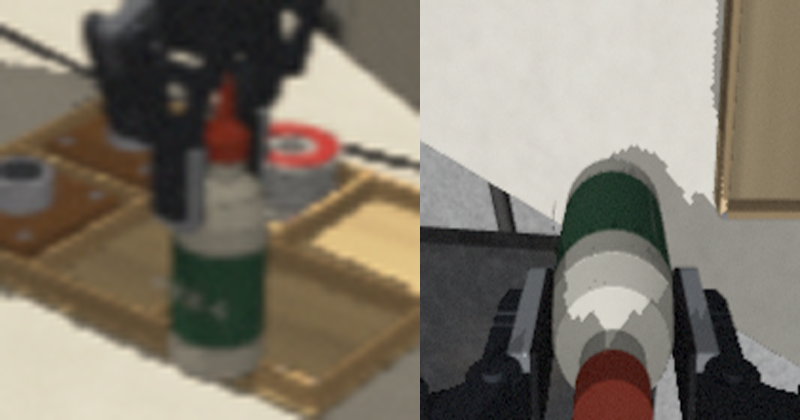

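>>> arm_command(steps="0 10 5 0; 0 30 5 0; 0 55 5 0; -1 80 5 0; -1 105 5 0; -1.5 125 5 0; -1.5 140 5 0; -1.5 147 5 0; -1.5 147 0 0; -1.5 147 -10 0; -1.5 147 -15 0; -1.5 147 -15 0")

```text
clock: 50.62
tcp_pos: [0.4838, -0.1954, 0.0762]
orientation: [0.001, 0.929, 0.369, -0.0]
wrist_force: [-0.0, -0.3, -0.6]
finger_gap: 0.0349
```

```bash
python3 cc.py 40 300 180;python3 -c "
from h import *
s=get_state();print(s['tcp_pos'],s['finger_gap'])"
```

```text
[ 0.48430198 -0.1955563   0.07689939] 0.03451667422083873
```

View pics/w40.png

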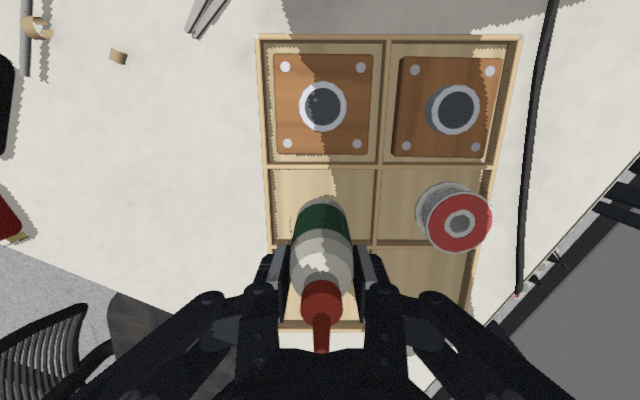

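View pics/c40.png

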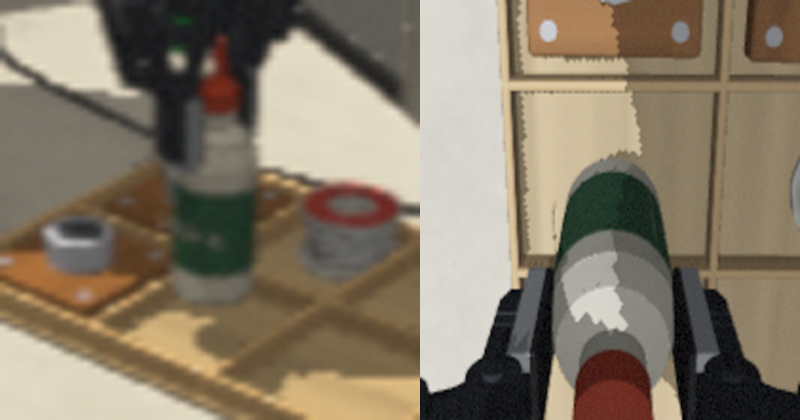

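>>> arm_command(steps="0 0 -8 0; 0 0 -16 0; 0 0 -22 0; 0 0 -25 0; 0 0 -27 0; 0 0 -28 0; 0 0 -28.5 0; 0 0 -28.5 0")

```text
clock: 51.72
tcp_pos: [0.4845, -0.1957, 0.0487]
orientation: [0.001, 0.929, 0.369, 0.0]
wrist_force: [0.3, 0.6, 0.4]
finger_gap: 0.0346
```

```bash
python3 cc.py 41 300 180;python3 -c "
from h import *
s=get_state();print(s['tcp_pos'],s['finger_gap'],s['wrist_force'])"
```

```text
[ 0.48444681 -0.19567506  0.04864645] 0.034538772960887414 [0.04623159 0.3566045  0.941773  ]
```

View pics/c41.png

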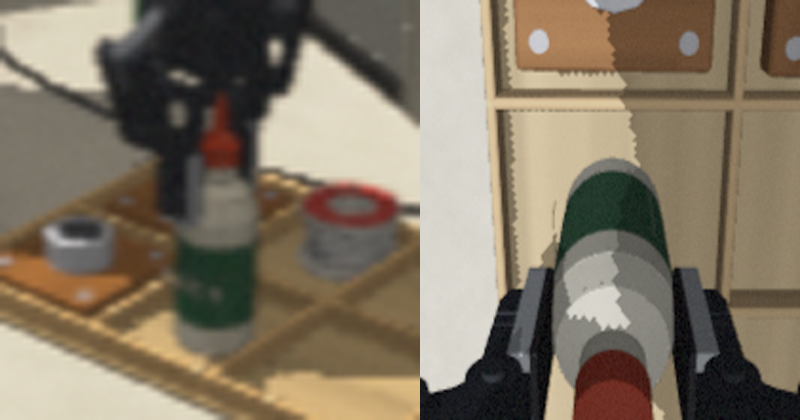

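>>> arm_command(steps="0 0 -0.7 0; 0 0 -1.3 0; 0 0 -1.3 0")

```text
clock: 52.2
tcp_pos: [0.4851, -0.1963, 0.0486]
orientation: [0.002, 0.929, 0.369, 0.001]
wrist_force: [-1.4, 0.2, 7.7]
finger_gap: 0.0345
```

Firmly seated. I'll open fully in place, then go straight up.

>>> arm_command(steps="0 0 0 0; 0 0 0 0; 0 0 0 0; 0 0 0 0; 0 0 0 0; 0 0 10 0; 0 0 40 0; 0 0 80 0; 0 0 120 0; 0 0 160 0; 0 0 160 0", fingers=1)

```text
clock: 53.58
tcp_pos: [0.4871, -0.1974, 0.213]
orientation: [0.005, 0.929, 0.369, 0.003]
wrist_force: [0.7, -0.1, -1.4]
finger_gap: 0.0855
```

>>> arm_command(steps="0 30 0 0; -20 80 0 0; -40 130 0 0; -50 180 0 0; -60 230 0 0; -70 280 0 0; -80 320 0 0; -80 320 0 0; -80 320 0 0")

```text
clock: 54.7
tcp_pos: [0.407, 0.1224, 0.2127]
orientation: [0.005, 0.929, 0.369, 0.003]
wrist_force: [0.3, -1.1, 0.1]
finger_gap: 0.0855
```

Run:
```python
from fit import *
a=save('side','s50');b=save('top','t50')
A=cv2.resize(a[150:310,170:410],(480,320),interpolation=cv2.INTER_CUBIC);B=cv2.resize(b[110:290,160:450],(480,298),interpolation=cv2.INTER_CUBIC)
cv2.imwrite('pics/f50a.png',cv2.resize(a[170:300,220:410],(760,520),interpolation=cv2.INTER_CUBIC)[:,:,::-1]);cv2.imwrite('pics/f50b.png',cv2.resize(b[110:290,160:450],(783,486),interpolation=cv2.INTER_CUBIC)[:,:,::-1])
do('glue',GLUE,(.4847,-.195,0),.06,False,False,('side',))
print(get_state()['tcp_pos'])
```

```text
glue ['side'] [ 4.865e-01 -1.901e-01  2.000e-04] cost 0.166
[0.40741273 0.12162523 0.21282524]
```

View pics/f50a.png

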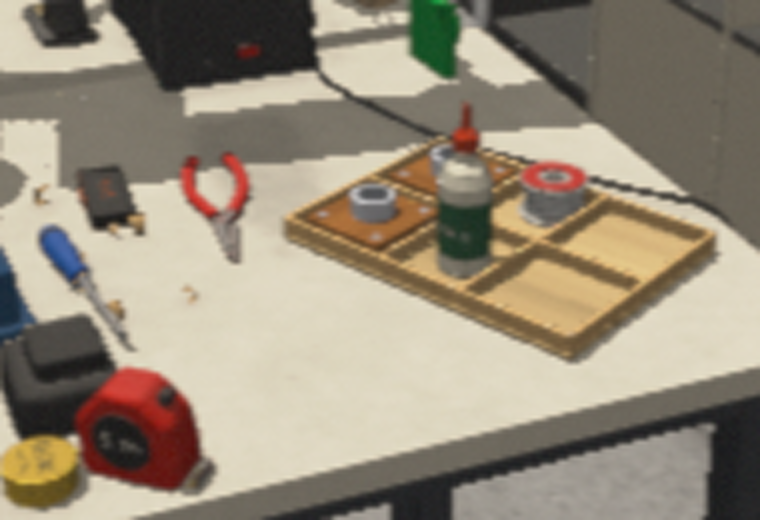

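View pics/f50b.png

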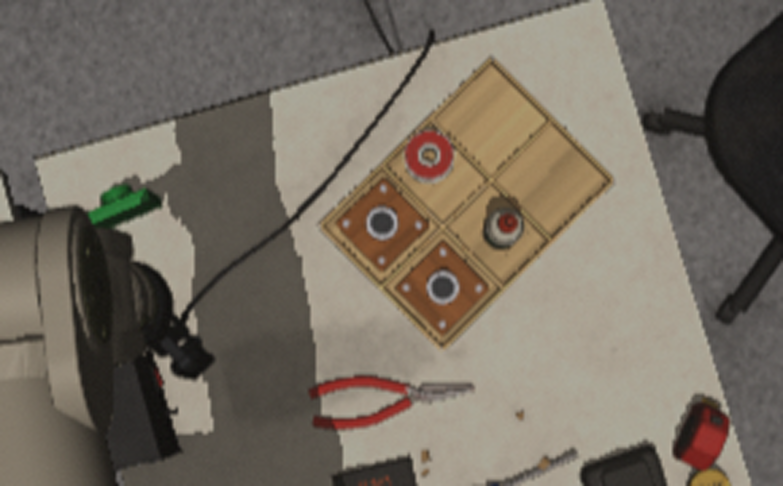

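The spool at (430,155) looks off-centre in its bay, towards the outer wall. I'll measure it.

Run:
```python
from fit import *
import fit
R={'top':np.array([0,0,.006])}
save('top','t51');save('side','s51')
SP=[SPOOL[0]+[0,0,.006]]; G=[p+[0,0,.006] for p in GLUE]
yt=.7456;c=np.array([.5185,-.1638]);ex=np.array([np.cos(yt),np.sin(yt)]);ey=np.array([-ex[1],ex[0]])
def loc(x): d=x[:2]-c; return np.round([d@ex*1000,d@ey*1000],1)
for cam in(('top',),('side',),('top','side')):
    try:
        print(loc(do('spool',SP,(.5523,-.1326,0),.02,False,False,cam)),'tray mm; bay +46,0')
        print(loc(do('glue',G,(.4847,-.195,0),.06,False,False,cam)),'bay -46,0')
    except Exception as e: print(e)
print(atz('top',(160+430/2.7,110+155/2.7),.036))
for uv in[(380,223),(441,288)]: print(loc(atz('top',(160+uv[0]/2.7,110+uv[1]/2.7),.036)))
save('wrist','w51')
```

```text
spool ['top'] [ 0.5697 -0.1257 -0.3227] cost 0.076
[63.4 -6.7] tray mm; bay +46,0
glue ['top'] [ 0.4875 -0.1985  0.0555] cost 0.149
[-46.3  -4.5] bay -46,0
spool ['side'] [ 0.5645 -0.1242 -0.1877] cost 0.131
[60.6 -2.1] tray mm; bay +46,0
glue ['side'] [ 0.4851 -0.2003  0.0214] cost 0.248
[-49.3  -4.2] bay -46,0
spool ['top', 'side'] [ 0.5673 -0.1257 -0.1848] cost 0.29
[61.7 -5.1] tray mm; bay +46,0
glue ['top', 'side'] [ 0.4856 -0.1972  0.0909] cost 0.415
[-46.9  -2.2] bay -46,0
[ 0.56893381 -0.12744281  0.036     ]
[46.6 79.9]
[-46.6  81.4]
```

View pics/w51.png

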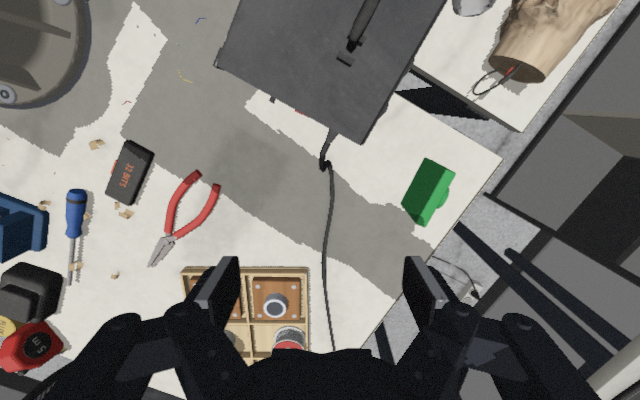

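The spool was nudged to the outer wall of its bay, about 16 mm off centre. I'll check from above that it still lies flat.

>>> arm_command(steps="20 -30 15 0; 50 -75 15 0; 80 -120 15 0; 110 -160 15 0; 135 -200 15 0; 155 -235 15 0; 160 -248 15 0; 160 -248 15 0; 160 -248 15 0")

```text
clock: 56.52
tcp_pos: [0.5665, -0.1243, 0.2281]
orientation: [0.005, 0.929, 0.37, 0.003]
wrist_force: [0.3, 0.7, -0.7]
finger_gap: 0.0854
```

Run:
```python
from fit import *
im=save('wrist','w52');t=get_state()['tcp_pos'];print(t)
c0,r0=int(max(0,200)),60
cv2.imwrite('pics/w52z.png',cv2.resize(im[60:260,180:440],(780,600),interpolation=cv2.INTER_CUBIC)[:,:,::-1])
a=save('side','s52');cv2.imwrite('pics/s52z.png',cv2.resize(a[195:250,320:400],(800,550),interpolation=cv2.INTER_CUBIC)[:,:,::-1])
for z in(.006,.036): print(proj('wrist',[.567,-.126,z]))
```

```text
[ 0.56656494 -0.12414848  0.22827792]
[319.84683756 165.50839081]
[319.81461592 170.60786588]
```

View pics/w52z.png

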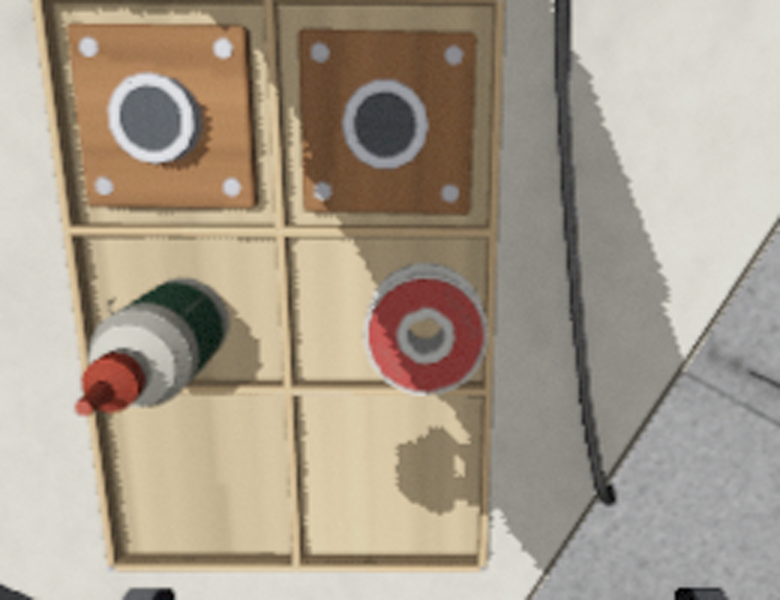

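View pics/s52z.png

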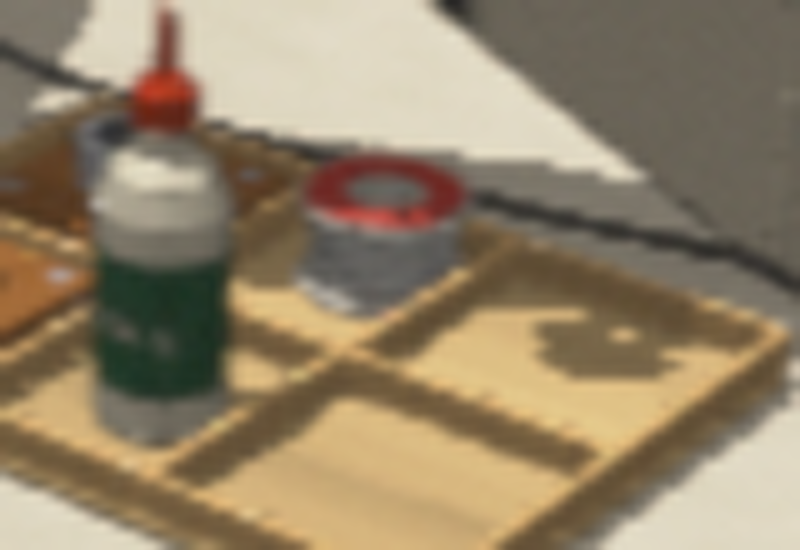

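```bash
python3 -c "
from workcell import *
print(hand_in(), get_state()['clock'])"
```

```text
the job is handed in; nothing more can be done
the job is handed in; nothing more can be done
```

The kit tray is made up and handed in at about 57 s on the clock. I found two brown lamp bases; the third was absent. I left the green look-alike and everything else on the bench alone.

- **Bases:** Both were tipped onto their backs first and then placed by the collar in the two near side bays. They lie flat, collar up, within about 2 mm of the bay centres.
- **Spool:** I set it down centred in the middle bay. It was later about 16 mm off centre, against the bay's outer wall, so it was probably nudged there. Two camera views show it inside the bay and level, so I left it.
- **Glue:** Placed last, and it stands upright in the other middle bay, about 5 mm from the centre at most.

- **Fingertip mismatch:** The visible fingertips sat about 20 mm higher than the stated TCP. My first push on each base passed over its top edge, but neither fell on its collar, and lower pushes tipped both cleanly.
- **Forces:** The forces I read stayed at about 11 N or less.

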